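# Count to the third gap and file the printing block

### The arm

A 6-joint arm with a two-finger parallel gripper is mounted at the origin on the work surface. World frame = base frame: x ahead of the robot, y to its left, z up, the work surface at z = 0. Lengths are in m, angles in rad, forces in N, time in s.
With the tool pointing down it reaches from about 0.35 to 0.775 m from the base axis. Payload 7.3 kg.
Tool frame: the origin (TCP) lies on the centre line of the jaws, within the pads' length; the fingertips stand tip_reach ahead of it and the grasp point (between the pads) lies 6 mm ahead of it (tip_reach is the distance from the TCP to the fingertips, in m); x points along the fingers, y is the direction in which the jaws open and shut, and the axes are right-handed (so a half turn about x gives the same grasp; the last joint's range is limited). The gripper opens to 92 mm and grips with 3 to 60 N. Pads are 19 mm wide; open, the fingers measure 130 mm over their backs; the gripper's body (75 mm by 190 mm) begins 47 mm behind the grasp point.
Start: joints at [-1.308, 0.342, 1.524, -0, 1.275, -0.146], TCP at [0.209, -0.482, 0.226] pointing down, gripper open.
Joint ranges: [-2.53, 2.53], [-0.77, 2.02], [0.04, 2.7], [-1, 4.14], [0.28, 2.66], [-3.11, 3.11]. Speed limits (rad/s): [2.57, 2.57, 3.14, 3.14, 3.14, 3.14].

### API

Orientations are given as [roll, pitch, yaw] about the fixed x, y, z axes, in that order (R = Rz(yaw) Ry(pitch) Rx(roll)).
In Python, from cell import observe, read_camera, get_calibration, hand_in, tip_reach gives the robot as it stands. The module is installed in compiled form; this text tells all that it offers.
- The arm moves only by the shell command python3 -m crank 'ROWS' [FORCE]. ROWS is JSON, a list of rows, each an object of numbers: "fingers": the opening, from -1 (shut) to 1 (fully open); "tx", "ty", "tz": the shift along the tool's x, y, z in units of 40 mm (1.0 is 40 mm); "roll": the turn about the tool's x in units of 10 degrees (1.0 is 10 degrees). In form: [{"fingers": .., "tx": .., "ty": .., "tz": .., "roll": ..}, ...]. A call has exactly 8 rows; each row is the pose to reach, as a shift and turn from the pose commanded when the call began, along the tool's axes at that moment; what a row does not reach only later rows make up. A row lasts 1/8 s, in which the tool goes at most 62.5 mm and 10.7 degrees, less where a joint would pass 70% of its speed; a pose out of reach is approached as far as the arm can. A call with a gripper value outside its range is refused whole. The fingers move at their own pace and stop on an object; FORCE is the grip in N (left out, the last holds). Time passes only in rows, so rows that repeat a pose let the fingers close, or fill a call up. It gives the time, the measured TCP pose, the force and the opening at its end, in the units of the state.
- observe(): the state, without advancing time (a new reading comes with each control period).
- read_camera(name): name is "scene" or "side" or "wrist"; returns (picture, depth): 480x640x3 uint8, red, green, blue; 480x640 float32, m along the optical axis (not along the pixel's ray), 0 where there is no reading.
- get_calibration(name): a dict with "vertical_fov" (degrees; the focal length in pixels is half the picture's height over the tangent of half this angle, whatever the lens; pixels are square), "cx", "cy" (the principal point, pixels), "dist_coeffs" ([k1, k2, p1, p2, k3] as OpenCV has them; the pictures are not rectified), "pose" (4x4, takes a point from camera to world coordinates); the wrist camera has in their place "T_tool_cam" (4x4, takes a point from camera to tool coordinates, whose origin is the TCP and whose axes are the tool frame's). Camera axes: x right, y down, z forward; pixel columns grow to the right and rows downward; lengths in m; the calibration is good to about 2 mm. A picture is of the moment at which its call begins: read the wrist's pose just before it. get_calibration takes no time and is no camera call.
- hand_in(): hands the job in, once; it reports no verdict.
The state is a dict: "time": time; "qpos": joint angles; "qvel": joint speeds; "joint_efforts": joint torques, N m; "tool_pos": TCP position; "tool_rot": TCP orientation; "contact_force": force on the tool from outside, world axes, zero at the start; "torque": the same for the moment, N m; "opening": finger opening in m.
Only numpy, scipy, OpenCV 4.12 (cv2) and the standard library are available. Lean on these libraries where they do the work, as an engineer would, in place of code of your own. Each camera call takes 0.05 s, during which the arm holds its last target. There are 200 camera calls.

### The job

Put the loose printing block away in the third gap of the sorter, counted from the end with the round knob. First count: starting outside the knob end, run a fingertip along the row of springy tabs so that it bends the first, second and third tab in turn, and stop over the third gap without bending any tab beyond it. Then, only pushing and never lifting or tipping it, slide the block along the channel and into that third gap until it is fully home against the back wall, leave it there, and leave the jar, the stored blocks and everything else where they are.

Things in the scene. Friction and masses are not known exactly. Their poses are not given: they have to be found in the camera images.
- sorter: Fixed plywood sorter for printing blocks, facing the robot. Origin: its middle, on the table; x points away from the robot into the gaps, y left along the row, z up. Base board 10 mm thick, x -105 to +95, y -185 to +185 mm. All x, y, z below are in this frame, in mm. Gaps are counted from the knob's end; filled gaps count too.
- gap_row (a point): Middle of the row of dividers at their front edges (x -8, y 0, z 30). Seven upright dividers 6 thick, 40 high above the base (tops at z 50), x -8 to +80, at y = +150, +100, +50, 0, -50, -100, -150: six gaps 44 clear, at y = +125, +75, +25, -25, -75, -125, open towards the robot, shut by a back wall at x +80, 40 high. Those at y +75 and -75 hold stored blocks; the rest are empty.
- channel (a point): Middle of the channel floor (x -53, y 0, z 10) in front of the gaps: straight along y, open at both ends, 90 mm wide, between the dividers' front edges (x -8) and a low lip 6 mm high (x -104 to -98).
- tab_row (a point): Middle of the row of springy grey tabs, one hinged on top of each divider (x +36, y 0, z 59: half-way up the middle tab). Each is 44 mm long in x (+14 to +58), 3 thick, stands 18 mm above its hinge (hinge along x at z 50, tip at z 68). A weak spring (0.02 N m/rad, 1 to 2 N at the tip) stands it up again. Gap 3 lies between the third and fourth tab from the knob.
- knob (a point): Centre of a wooden ball, 30 mm diameter, on a short stem, 33 mm above the table, fixed on the base beside one end of the row (sorter x +65, y +171 or -171 mm): counting starts from this end. The other end has a low flat wooden strip, 54 x 12 x 10 mm.
- block_mid (a point): The loose printing block: plain wood with a dark lino face, 84 mm long (its x), 36 wide (its y), 34 high, about 100 g; the point is its centre, 17 mm above its underside. It lies in the channel, its length along the sorter's x, in front of an end gap (either end). Ordinary friction. Fully home, its centre is at sorter x +38 mm.
- block: The same loose printing block; this point is the centre of its underside.
- jar: A small glass jar with a black lid, 42 mm diameter, 58 mm high, standing in the channel in front of the other end gap; origin at the centre of its underside. To be left alone.
- tab1 (a joint): Bend of springy tab number 1 from the LEFT (the knob may be at either end), on the divider at sorter y = +150 mm. In rad: 0 upright, positive leaning to the right (-y), negative to the left (+y), limit 1.45 either way.
- tab2 (a joint): Bend of springy tab number 2 from the LEFT (the knob may be at either end), on the divider at sorter y = +100 mm. In rad: 0 upright, positive leaning to the right (-y), negative to the left (+y), limit 1.45 either way.
- tab3 (a joint): Bend of springy tab number 3 from the LEFT (the knob may be at either end), on the divider at sorter y = +50 mm. In rad: 0 upright, positive leaning to the right (-y), negative to the left (+y), limit 1.45 either way.
- tab4 (a joint): Bend of springy tab number 4 from the LEFT (the knob may be at either end), on the divider at sorter y = +0 mm. In rad: 0 upright, positive leaning to the right (-y), negative to the left (+y), limit 1.45 either way.
- tab5 (a joint): Bend of springy tab number 5 from the LEFT (the knob may be at either end), on the divider at sorter y = -50 mm. In rad: 0 upright, positive leaning to the right (-y), negative to the left (+y), limit 1.45 either way.
- tab6 (a joint): Bend of springy tab number 6 from the LEFT (the knob may be at either end), on the divider at sorter y = -100 mm. In rad: 0 upright, positive leaning to the right (-y), negative to the left (+y), limit 1.45 either way.
- tab7 (a joint): Bend of springy tab number 7 from the LEFT (the knob may be at either end), on the divider at sorter y = -150 mm. In rad: 0 upright, positive leaning to the right (-y), negative to the left (+y), limit 1.45 either way.
- stored_a: Stored printing block in the gap at sorter y = +75 mm, same size as the loose one, home in its gap; origin at the centre of its underside. To be left alone.
- stored_b: Stored printing block in the gap at sorter y = -75 mm, same size as the loose one, home in its gap; origin at the centre of its underside. To be left alone.
- water: Clear water bottle, 64 mm diameter, 190 mm high, on the table to the right; origin under its centre. To be left alone.
- flask: Grey drinks bottle, 76 mm diameter, 220 mm high, on the table, far right; origin under its centre. To be left alone.
- paint_tin: Round flat black paint box, 110 mm diameter, 28 mm high, on the table to the left; origin under its centre. To be left alone.
- eraser: White eraser 45 x 22 x 13 mm on the table near the robot, to the right; origin under its centre. To be left alone.
Things that resemble listed ones, but are neither listed nor needed, are in the scene too. Leave any orange look-alike of the block alone.

How it is judged:
On the way, in this order (a step that is already met when the one before it is completed fails the run):
1. the first tab from the knob end is bent away from the knob by a passing fingertip (over 0.3 rad) (((y of knob in the frame of sorter above 0 m and value of joint tab1 above 0.3 rad) or (y of knob in the frame of sorter below 0 m and value of joint tab7 below -0.3 rad))).
2. the second tab from the knob end is bent away from the knob by a passing fingertip (over 0.3 rad) (((y of knob in the frame of sorter above 0 m and value of joint tab2 above 0.3 rad) or (y of knob in the frame of sorter below 0 m and value of joint tab6 below -0.3 rad))).
3. the third tab from the knob end is bent away from the knob by a passing fingertip (over 0.3 rad) (((y of knob in the frame of sorter above 0 m and value of joint tab3 above 0.3 rad) or (y of knob in the frame of sorter below 0 m and value of joint tab5 below -0.3 rad))).
4. the block is fully home in the third gap from the knob end (x of block_mid in the frame of sorter above 0.033 m and z of block_mid in the frame of sorter below 0.031 m and angle between the x axis of block_mid and the x axis of sorter, either way round below 0.15 rad and angle between block_mid's own z axis and vertical below 0.1 rad and ((y of knob in the frame of sorter above 0 m and y of block_mid in the frame of sorter between 0.017 and 0.033 m) or (y of knob in the frame of sorter below 0 m and y of block_mid in the frame of sorter between -0.033 and -0.017 m))), for 0.2 s.
At the end, for the whole second after the job is handed in: The block lies flat in the third gap from the knob end, within 5 mm of the back wall, within 8 mm of the gap's middle and 0.15 rad of its direction, at rest and let go; jar, stored blocks and other bystanders within 15 mm of where they were (all of step 4 and linear speed of block below 0.02 m/s and distance of each of jar, stored_a, stored_b, water, flask, paint_tin, eraser from where it was at the start of the episode below 0.015 m); the robot touches nothing.
It fails at once if the block is lifted more than 10 mm or tipped more than 0.4 rad (height (world z) of block_mid above 0.037 m or angle between block_mid's own z axis and vertical above 0.4 rad).
It fails at once if a tab beyond the third gap is bent over 0.5 rad ((y of knob in the frame of sorter above 0 m and ((value of joint tab4 above 0.5 rad or value of joint tab4 below -0.5 rad) or (value of joint tab5 above 0.5 rad or value of joint tab5 below -0.5 rad) or (value of joint tab6 above 0.5 rad or value of joint tab6 below -0.5 rad) or (value of joint tab7 above 0.5 rad or value of joint tab7 below -0.5 rad))) or (y of knob in the frame of sorter below 0 m and ((value of joint tab1 above 0.5 rad or value of joint tab1 below -0.5 rad) or (value of joint tab2 above 0.5 rad or value of joint tab2 below -0.5 rad) or (value of joint tab3 above 0.5 rad or value of joint tab3 below -0.5 rad) or (value of joint tab4 above 0.5 rad or value of joint tab4 below -0.5 rad)))).
It fails at once if the jar, a stored block or another bystander is moved more than 15 mm (distance of any of jar, stored_a, stored_b, water, flask, paint_tin, eraser from where it was at the start of the episode above 0.015 m).
It also fails if it takes over 61 s, if anything falls off the work surface, if the arm or the gripper's body presses on something with over 40 N, if the wrist force passes 120 N, or if a joint passes its speed limit or range.

## Working session

There is one attempt and no reset: what is moved stays moved. The work goes in short steps, Python scripts to look and compute and a shell command to move; the robot and the scene stay as the last step left them, time stands still between calls to the robot, and variables do not carry over. Pictures are saved under pics/ and viewed, about 8 in all and at most 12, crops included, and the job is handed in when it is done.

```bash
mkdir -p pics; python3 - <<'E'
from cell import *
import cv2,numpy as np
s=observe();print(s['time'],s['tool_pos'],s['tool_rot'],s['opening'],tip_reach if not callable(tip_reach) else tip_reach())
for n in('scene','side'):
    p,d=read_camera(n);cv2.imwrite(f'pics/{n}0.png',p[:,:,::-1]);np.savez(f'{n}0.npz',d=d)
    c=get_calibration(n);print(n,c)
E
```

```text
0.0 [ 0.208604   -0.4813247   0.22534149] [-1.71136225  1.56926086  1.83902922] 0.09192335760867007 0.025
scene {'vertical_fov': 42.926355741084215, 'cx': 308.53981741517174, 'cy': 236.78907471014548, 'dist_coeffs': array([-0.02352326,  0.        ,  0.        ,  0.        ,  0.        ]), 'pose': array([[-0.61382045,  0.59974447, -0.51335274,  1.15532559],
       [ 0.78939383,  0.47374232, -0.3904172 ,  0.45830386],
       [ 0.00904636, -0.64488354, -0.76422731,  0.9724535 ],
       [ 0.        ,  0.        ,  0.        ,  1.        ]])}
side {'vertical_fov': 43.214469706557466, 'cx': 320.053297594837, 'cy': 243.89764295110066, 'dist_coeffs': array([-0.20386826,  0.        ,  0.        ,  0.        ,  0.        ]), 'pose': array([[ 0.89751668, -0.23606932,  0.37247159, -0.05907382],
       [-0.44040388, -0.43665748,  0.7844582 , -1.23320005],
       [-0.022544  , -0.86810225, -0.49587322,  0.84326341],
       [ 0.        ,  0.        ,  0.        ,  1.        ]])}
```

View pics/scene0.png

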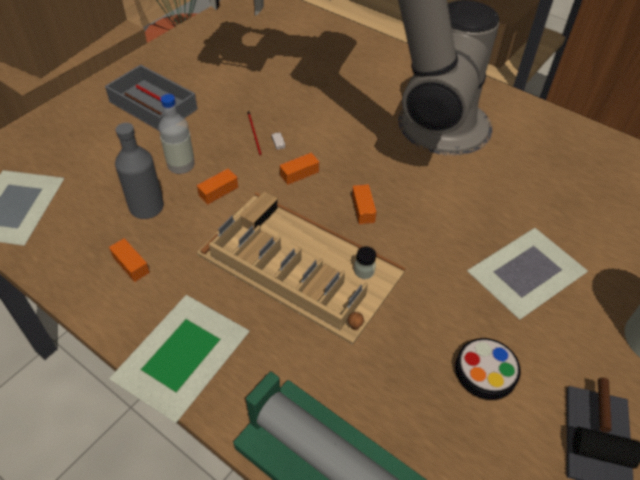

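View pics/side0.png

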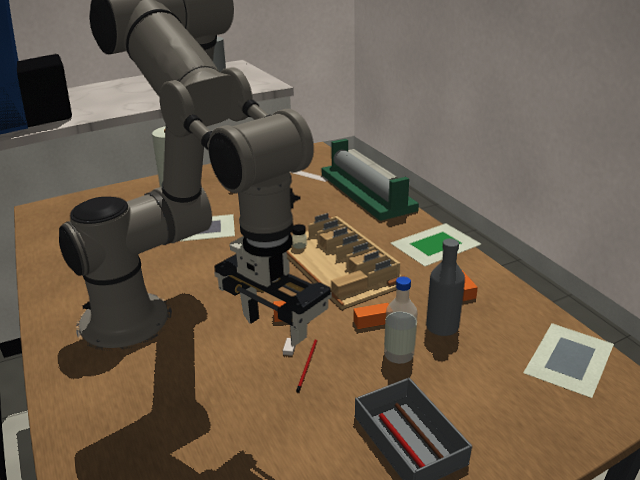

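The knob (356,320) is on the robot's left, next to the jar (366,262). The block (262,208) lies at the right end. I'll enlarge the sorter to get its pose.

```bash
python3 - <<'E'
import cv2
p=cv2.imread('pics/scene0.png')[185:345,195:408]
cv2.imwrite('pics/crop1.png',cv2.resize(p,None,fx=3.75,fy=3.75,interpolation=cv2.INTER_CUBIC))
E
```

```text
(no output)
```

View pics/crop1.png

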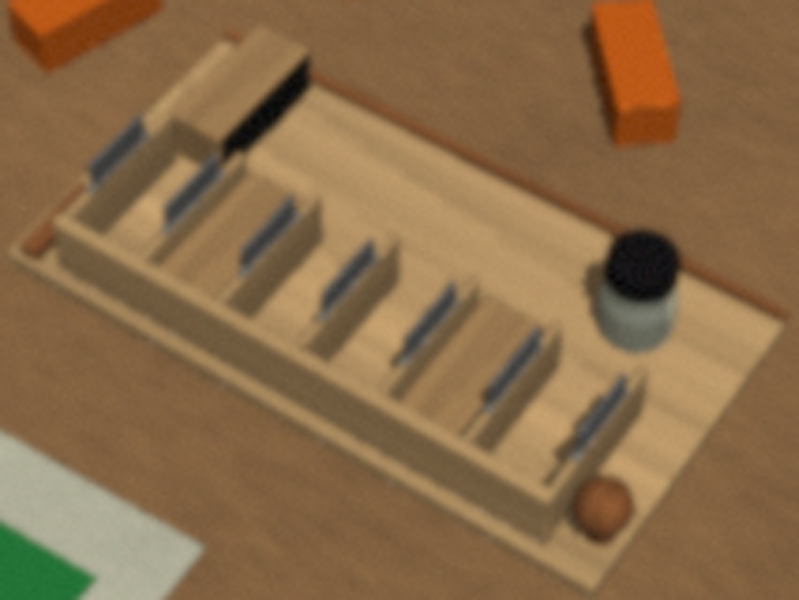

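```bash
cat > h.py <<'E'
import cv2,numpy as np
from cell import *
def cam(n):
    c=get_calibration(n);f=240/np.tan(np.radians(c['vertical_fov'])/2)
    K=np.array([[f,0,c['cx']],[0,f,c['cy']],[0,0,1.]]);return K,c['dist_coeffs'],c
def proj(P,n='scene',pose=None):
    K,D,c=cam(n);T=np.linalg.inv(c['pose'] if pose is None else pose)
    return cv2.projectPoints(np.atleast_2d(P).astype(float),cv2.Rodrigues(T[:3,:3])[0],T[:3,3],K,D)[0][:,0]
def S2W(P,q):
    P=np.atleast_2d(P)/1000.;c,s=np.cos(q[2]),np.sin(q[2])
    return np.c_[c*P[:,0]-s*P[:,1]+q[0],s*P[:,0]+c*P[:,1]+q[1],P[:,2]]
E
python3 - <<'E'
from h import *
from scipy.optimize import least_squares
px=np.array([[595,588],[12,252],[785,318],[603,508],[622,378],[538,330],[452,287],[370,243],[290,200],[213,158],[138,122],[92,160],[645,375]])/3.75+[195,185]
M=np.array([[95,185,5],[95,-185,5],[-105,185,8],[65,171,33]]+[[14,y,68] for y in(150,100,50,0,-50,-100,-150)]+[[58,-150,68],[-8,150,50]])
r=least_squares(lambda q:(proj(S2W(M,q))-px).ravel(),[.55,-.05,0],loss='soft_l1')
q=r.x;print('q',q);print((proj(S2W(M,q))-px).round(1).tolist());np.save('q.npy',q)
b=np.array([[262,28],[308,62],[222,152],[175,120]])/3.75+[195,185]
r2=least_squares(lambda v:(proj(S2W(S2W(np.array([[-42,-18,44],[-42,18,44],[42,18,44],[42,-18,44]]),[v[0]/1000,v[1]/1000,v[2]])*1000,q))-b).ravel(),[-53,-125,0])
print('block',r2.x,r2.cost)
j=least_squares(lambda v:(proj(S2W([v[0],v[1],68],q))-np.array([642/3.75+195,258/3.75+185])).ravel(),[-53,125]).x;print('jar',j)
print('tool in sorter',[0.2086-q[0],-.4813-q[1]])
E
```

```text
q [ 0.57540404 -0.00769123  0.06863781]
[[-1.0, 2.9], [-2.0, 2.1], [0.9, 0.8], [-0.1, 0.5], [0.8, -0.5], [-0.1, -0.1], [0.3, -0.7], [0.2, -0.7], [0.4, -0.5], [0.3, -0.3], [0.3, -1.4], [-1.5, 2.2], [-0.1, -2.0]]
block [-4.98039632e+01 -1.30943827e+02  3.64638890e-03] 3.528486829419506
jar [-54.01284394 119.67039869]
tool in sorter [np.float64(-0.3668040393007731), np.float64(-0.47360877410633456)]
```

```bash
cat >> h.py <<'E'
from scipy.spatial.transform import Rotation as R
def bp(u,v,z,n='scene',pose=None):
    K,D,c=cam(n);T=c['pose'] if pose is None else pose
    x=cv2.undistortPoints(np.array([[[u,v]]],float),K,D)[0,0];d=T[:3,:3]@[x[0],x[1],1];o=T[:3,3]
    return o+d*(z-o[2])/d[2]
def state(show=True):
    s=observe();q=np.load('q.npy');Rm=R.from_euler('xyz',s['tool_rot']).as_matrix();p=s['tool_pos']
    c,sn=np.cos(q[2]),np.sin(q[2]);Rs=np.array([[c,sn],[-sn,c]])
    ps=np.r_[Rs@(p[:2]-q[:2]),p[2]]*1000
    A=Rm.copy();A[:2]=Rs@Rm[:2]
    if show: print('t',round(s['time'],2),'tcp in sorter mm',ps.round(1),'tip z',round(ps[2]-25,1),'F',np.round(s['contact_force'],1),'open',round(s['opening'],4));print('tool axes (cols) in sorter\n',A.round(3))
    return s,Rm,p,q,A,ps
def goto(t,A,ps): print('move to',t,'tool units',(A.T@(np.array(t)-ps)/40).round(3))
E
python3 - <<'E'
from h import *
s,Rm,p,q,A,ps=state()
print('water cap',bp(168,100,.19),'flask',bp(124,130,.22))
goto([36,195,300],A,ps)
a=np.degrees(np.arctan2(A[0,1],A[1,1]));print(a, s['qpos'])
print(get_calibration('wrist'))
E
```

```text
t 0.1 tcp in sorter mm [-398.4 -447.4  225.4] tip z 200.4 F [-0.1  0.7  0.3] open 0.0915
tool axes (cols) in sorter
 [[-0.     0.334 -0.943]
 [ 0.001 -0.943 -0.334]
 [-1.    -0.001 -0.   ]]
water cap [ 0.51771746 -0.39664021  0.19      ] flask [ 0.65761491 -0.36209947  0.22      ]
move to [36, 195, 300] tool units [ -1.846 -11.518 -15.597]
160.508095404197 [-1.30798909e+00  3.42625602e-01  1.52494969e+00 -1.25037422e-05
  1.27537674e+00 -1.46024719e-01]
{'vertical_fov': 65.23361650995918, 'cx': 322.60894737538825, 'cy': 243.43481617487825, 'dist_coeffs': array([-0.00583202,  0.        ,  0.        ,  0.        ,  0.        ]), 'T_tool_cam': array([[ 3.54362670e-04, -2.89530928e-01,  9.57168593e-01,
        -1.58577984e-01],
       [ 9.99998136e-01, -1.71410155e-03, -8.88712217e-04,
        -6.70224367e-04],
       [ 1.89799384e-03,  9.57167124e-01,  2.89529781e-01,
        -7.79353106e-02],
       [ 0.00000000e+00,  0.00000000e+00,  0.00000000e+00,
         1.00000000e+00]])}
```

```bash
python3 -m crank '[{"fingers":-1,"tx":-0.9,"ty":-1,"tz":-1,"roll":-0.5},{"fingers":-1,"tx":-1.8,"ty":-1.8,"tz":-2.2,"roll":-1},{"fingers":-1,"tx":-1.8,"ty":-2.6,"tz":-3.4,"roll":-1.5},{"fingers":-1,"tx":-1.8,"ty":-3.4,"tz":-4.6,"roll":-2},{"fingers":-1,"tx":-1.8,"ty":-4.2,"tz":-5.7,"roll":-2.5},{"fingers":-1,"tx":-1.8,"ty":-5,"tz":-6.8,"roll":-3},{"fingers":-1,"tx":-1.8,"ty":-5.7,"tz":-7.8,"roll":-3.5},{"fingers":-1,"tx":-1.8,"ty":-5.7,"tz":-7.8,"roll":-3.5}]' 20
python3 - <<'E'
from h import *
s,Rm,p,q,A,ps=state();goto([36,195,300],A,ps)
print(np.degrees(np.arctan2(A[1,1],A[0,1])))
E
```

```text
time: 1.1
tool_pos: [0.4052, -0.1459, 0.2978]
tool_rot: [-2.243, 1.57, 1.924]
contact_force: [-0.2, -0.7, -0.4]
opening: 0.0163
t 1.1 tcp in sorter mm [-179.3 -126.2  297.8] tip z 272.8 F [-0.2 -0.7 -0.4] open 0.0163
tool axes (cols) in sorter
 [[-0.     0.817 -0.576]
 [ 0.001 -0.576 -0.817]
 [-1.    -0.001 -0.   ]]
move to [36, 195, 300] tool units [-0.051 -0.229 -9.664]
-35.18662527268494
```

```bash
python3 -m crank '[{"fingers":-1,"tz":-1.4,"roll":-0.5},{"fingers":-1,"tz":-2.8,"roll":-1},{"fingers":-1,"ty":-0.1,"tz":-4.2,"roll":-1.6},{"fingers":-1,"ty":-0.2,"tz":-5.6,"roll":-2.2},{"fingers":-1,"ty":-0.2,"tz":-7,"roll":-2.8},{"fingers":-1,"ty":-0.2,"tz":-8.4,"roll":-3.52},{"fingers":-1,"ty":-0.2,"tz":-9.66,"roll":-3.52},{"fingers":-1,"ty":-0.2,"tz":-9.66,"roll":-3.52}]'
python3 - <<'E'
from h import *
s,Rm,p,q,A,ps=state()
T=np.eye(4);T[:3,:3]=Rm;T[:3,3]=p;W=T@get_calibration('wrist')['T_tool_cam'];np.save('W1.npy',W)
P,d=read_camera('wrist');cv2.imwrite('pics/w1.png',P[:,:,::-1])
E
```

```text
t 1.1 tcp in sorter mm [-179.3 -126.2  297.8] tip z 272.8 F [-0.2 -0.7 -0.4] open 0.0163
tool axes (cols) in sorter
 [[-0.     0.817 -0.576]
 [ 0.001 -0.576 -0.817]
 [-1.    -0.001 -0.   ]]invalid input at $[0]: expected keys fingers, tx, ty, tz, roll
```

View pics/w1.png

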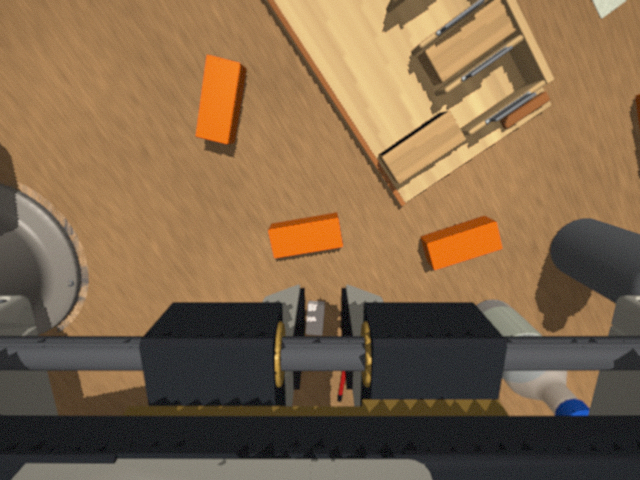

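The move was refused because a row must carry every key. The picture still helps: it shows the block at (420,150) and the base's near-right corner at (402,205).

```bash
python3 -m crank '[{"fingers":-1,"tx":0,"ty":0,"tz":-1.4,"roll":-0.5},{"fingers":-1,"tx":0,"ty":0,"tz":-2.8,"roll":-1},{"fingers":-1,"tx":0,"ty":-0.1,"tz":-4.2,"roll":-1.6},{"fingers":-1,"tx":0,"ty":-0.2,"tz":-5.6,"roll":-2.2},{"fingers":-1,"tx":0,"ty":-0.2,"tz":-7,"roll":-2.8},{"fingers":-1,"tx":0,"ty":-0.2,"tz":-8.4,"roll":-3.52},{"fingers":-1,"tx":0,"ty":-0.2,"tz":-9.66,"roll":-3.52},{"fingers":-1,"tx":0,"ty":-0.2,"tz":-9.66,"roll":-3.52}]'
python3 - <<'E'
from h import *
s,Rm,p,q,A,ps=state()
T=np.eye(4);T[:3,:3]=Rm;T[:3,3]=p;W=T@get_calibration('wrist')['T_tool_cam'];np.save('W2.npy',W)
P,d=read_camera('wrist');cv2.imwrite('pics/w2.png',P[:,:,::-1])
E
```

```text
time: 2.15
tool_pos: [0.601, 0.1857, 0.2959]
tool_rot: [-1.483, 1.569, -2.99]
contact_force: [-1.0, -0.7, 0.0]
opening: 0.0005
t 2.15 tcp in sorter mm [ 38.9 191.2 295.9] tip z 270.9 F [-1.  -0.7  0. ] open 0.0005
tool axes (cols) in sorter
 [[-0.002  1.    -0.005]
 [-0.    -0.005 -1.   ]
 [-1.    -0.002  0.   ]]
```

View pics/w2.png

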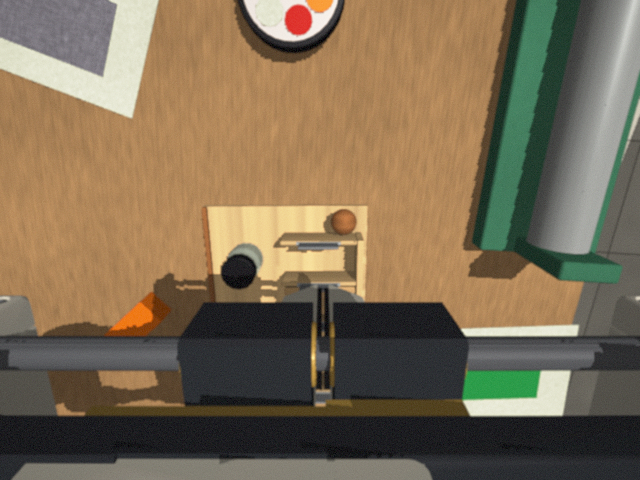

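```bash
python3 - <<'E'
from h import *
from scipy.optimize import least_squares
q=np.load('q.npy')
px1=np.array([[595,588],[12,252],[785,318],[603,508],[622,378],[538,330],[452,287],[370,243],[290,200],[213,158],[138,122],[92,160],[645,375]])/3.75+[195,185]
M1=np.array([[95,185,5],[95,-185,5],[-105,185,8],[65,171,33]]+[[14,y,68] for y in(150,100,50,0,-50,-100,-150)]+[[58,-150,68],[-8,150,50]])
px2=np.array([[207,206],[367,206],[344,222],[298,246],[339,246]]);M2=np.array([[-105,185,10],[95,185,10],[65,171,33],[14,150,68],[58,150,68]])
px3=np.array([[402,205],[550,103]]);M3=np.array([[-105,-185,5],[95,-185,5]])
W1,W2=np.load('W1.npy'),np.load('W2.npy')
f=lambda q:np.r_[proj(S2W(M1,q))-px1,proj(S2W(M2,q),'wrist',W2)-px2,proj(S2W(M3,q),'wrist',W1)-px3]
print(f(q)[13:].round(1).tolist())
r=least_squares(lambda v:f(v).ravel(),q,loss='soft_l1').x;print(q,r);print(f(r).round(1).tolist());np.save('q.npy',r)
s,Rm,p,q,A,ps=state();goto([36,195,85],A,ps)
E
```

```text
[[-2.5, -1.0], [3.9, -2.0], [2.8, -2.1], [3.2, 0.6], [3.0, 0.3], [-0.5, -3.1], [2.0, -2.1]]
[ 0.57540404 -0.00769123  0.06863781] [ 0.57331641 -0.00903179  0.07052796]
[[-0.7, 1.6], [-1.8, 1.3], [0.9, -0.3], [0.1, -0.8], [0.9, -1.7], [0.0, -1.3], [0.4, -1.8], [0.4, -1.7], [0.5, -1.5], [0.4, -1.2], [0.5, -2.2], [-1.3, 1.4], [0.0, -3.2], [-4.5, 0.1], [1.7, -1.2], [0.6, -1.2], [1.0, 1.6], [0.7, 1.3], [-1.2, -1.3], [0.9, -0.3]]
t 2.2 tcp in sorter mm [ 40.7 190.9 296.5] tip z 271.5 F [-0.2 -0.1  0.6] open 0.0004
tool axes (cols) in sorter
 [[-0.002  1.    -0.008]
 [-0.001 -0.008 -1.   ]
 [-1.    -0.002  0.001]]
move to [36, 195, 85] tool units [ 5.287 -0.106 -0.107]
```

```bash
python3 -m crank '[{"fingers":-1,"tx":1,"ty":-0.1,"tz":-0.1,"roll":0},{"fingers":-1,"tx":2,"ty":-0.1,"tz":-0.1,"roll":0},{"fingers":-1,"tx":3,"ty":-0.1,"tz":-0.1,"roll":0},{"fingers":-1,"tx":4,"ty":-0.1,"tz":-0.1,"roll":0},{"fingers":-1,"tx":4.8,"ty":-0.1,"tz":-0.1,"roll":0},{"fingers":-1,"tx":5.29,"ty":-0.1,"tz":-0.1,"roll":0},{"fingers":-1,"tx":5.29,"ty":-0.1,"tz":-0.1,"roll":0},{"fingers":-1,"tx":5.29,"ty":-0.1,"tz":-0.1,"roll":0}]'
python3 - <<'E'
from h import *
s,Rm,p,q,A,ps=state();goto([36,23,85],A,ps)
a,_=read_camera('scene');b,_=read_camera('side')
a=a[150:350,200:420];b=b[180:320,230:420]
a=cv2.resize(a,(400,364));b=cv2.resize(b,(400,295))
o=np.zeros((364,800,3),np.uint8);o[:,:400]=a;o[:295,400:]=b;cv2.imwrite('pics/d1.png',o[:,:,::-1])
E
```

```text
time: 3.2
tool_pos: [0.5964, 0.1874, 0.0877]
tool_rot: [1.523, 1.569, 0.013]
contact_force: [-0.0, 0.7, 0.1]
opening: 0.0001
t 3.2 tcp in sorter mm [ 36.8 194.3  87.7] tip z 62.7 F [-0.   0.7  0.1] open 0.0001
tool axes (cols) in sorter
 [[ 0.002  1.    -0.009]
 [-0.    -0.009 -1.   ]
 [-1.     0.002  0.   ]]
move to [36, 23, 85] tool units [0.068 0.017 4.284]
```

View pics/d1.png

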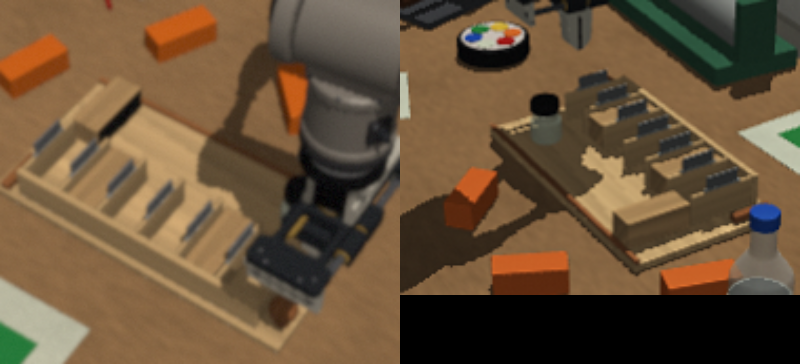

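```bash
python3 -m crank '[{"fingers":-1,"tx":0.05,"ty":0,"tz":0.3,"roll":0},{"fingers":-1,"tx":0.05,"ty":0,"tz":0.6,"roll":0},{"fingers":-1,"tx":0.05,"ty":0,"tz":0.9,"roll":0},{"fingers":-1,"tx":0.05,"ty":0,"tz":1.2,"roll":0},{"fingers":-1,"tx":0.05,"ty":0,"tz":1.5,"roll":0},{"fingers":-1,"tx":0.05,"ty":0,"tz":1.8,"roll":0},{"fingers":-1,"tx":0.05,"ty":0,"tz":2.1,"roll":0},{"fingers":-1,"tx":0.05,"ty":0,"tz":2.1,"roll":0}]'
python3 - <<'E'
from h import *
s,Rm,p,q,A,ps=state();goto([36,23,85],A,ps)
a,_=read_camera('scene');cv2.imwrite('pics/e1.png',cv2.resize(a[170:350,200:420],None,fx=3,fy=3)[:,:,::-1])
E
```

```text
time: 4.3
tool_pos: [0.6011, 0.1038, 0.0844]
tool_rot: [0.197, 1.571, -1.312]
contact_force: [0.1, -0.4, -0.5]
opening: 0.0005
t 4.3 tcp in sorter mm [ 35.7 110.6  84.4] tip z 59.4 F [ 0.1 -0.4 -0.5] open 0.0005
tool axes (cols) in sorter
 [[ 0.     1.    -0.009]
 [-0.    -0.009 -1.   ]
 [-1.     0.     0.   ]]
move to [36, 23, 85] tool units [-0.015  0.027  2.189]
```

View pics/e1.png

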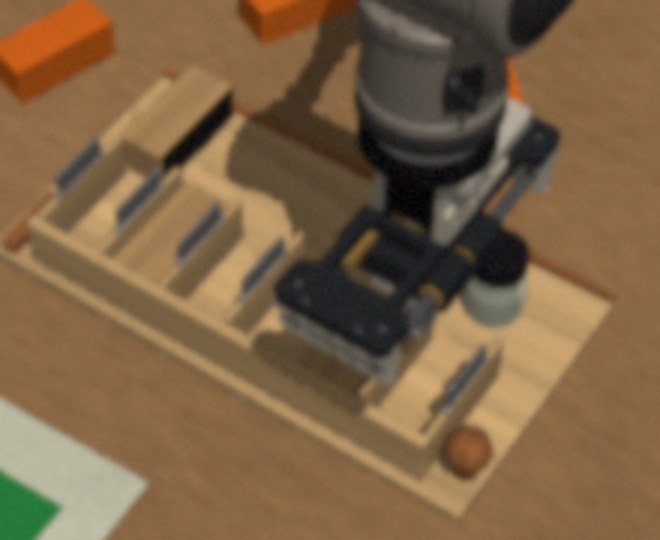

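```bash
python3 -m crank '[{"fingers":-1,"tx":0,"ty":0,"tz":0.3,"roll":0},{"fingers":-1,"tx":0,"ty":0,"tz":0.6,"roll":0},{"fingers":-1,"tx":0,"ty":0,"tz":0.9,"roll":0},{"fingers":-1,"tx":0,"ty":0,"tz":1.2,"roll":0},{"fingers":-1,"tx":0,"ty":0,"tz":1.5,"roll":0},{"fingers":-1,"tx":0,"ty":0,"tz":1.8,"roll":0},{"fingers":-1,"tx":0,"ty":0,"tz":2.15,"roll":0},{"fingers":-1,"tx":0,"ty":0,"tz":2.15,"roll":0}]'
python3 - <<'E'
from h import *
s,Rm,p,q,A,ps=state();goto([-50,-210,150],A,ps)
a,_=read_camera('scene');cv2.imwrite('pics/f1.png',cv2.resize(a[170:350,200:420],None,fx=3,fy=3)[:,:,::-1])
E
```

```text
time: 5.35
tool_pos: [0.6065, 0.0177, 0.0844]
tool_rot: [0.529, 1.571, -0.98]
contact_force: [-0.2, 0.2, -0.1]
opening: 0.0002
t 5.35 tcp in sorter mm [35.  24.3 84.4] tip z 59.4 F [-0.2  0.2 -0.1] open 0.0002
tool axes (cols) in sorter
 [[ 0.     1.    -0.009]
 [-0.    -0.009 -1.   ]
 [-1.     0.     0.   ]]
move to [-50, -210, 150] tool units [-1.639 -2.074  5.877]
```

View pics/f1.png

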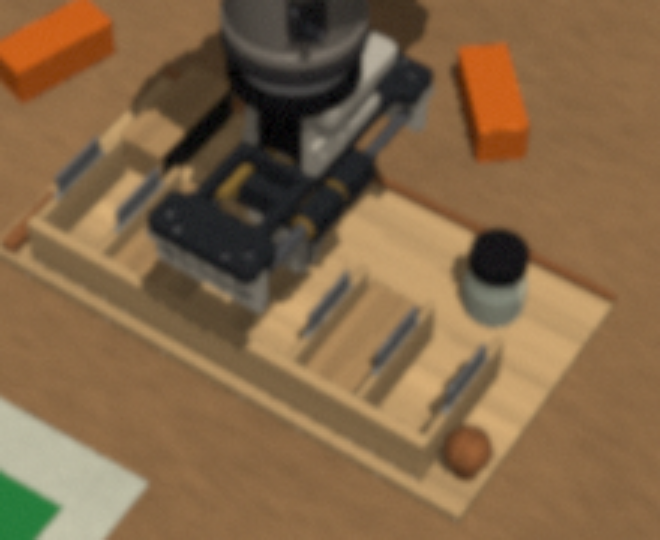

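```bash
python3 -m crank '[{"fingers":-1,"tx":-0.9,"ty":0,"tz":0,"roll":0},{"fingers":-1,"tx":-1.8,"ty":0,"tz":0,"roll":0},{"fingers":-1,"tx":-1.8,"ty":-0.7,"tz":1.2,"roll":0},{"fingers":-1,"tx":-1.8,"ty":-1.4,"tz":2.4,"roll":0},{"fingers":-1,"tx":-1.8,"ty":-2.1,"tz":3.6,"roll":0},{"fingers":-1,"tx":-1.8,"ty":-2.1,"tz":4.8,"roll":0},{"fingers":-1,"tx":-1.8,"ty":-2.1,"tz":5.85,"roll":0},{"fingers":-1,"tx":-1.8,"ty":-2.1,"tz":5.85,"roll":0}]'
python3 - <<'E'
from h import *
W1=np.load('W1.npy');q=np.load('q.npy');c,sn=np.cos(q[2]),np.sin(q[2])
f=lambda P:(np.array([[c,sn],[-sn,c]])@(P[:2]-q[:2])*1000).round()
for uv in [(422,238),(494,218),(501,240),(432,268)]: print('orange',f(bp(*uv,.034,'wrist',W1)))
for uv in [(378,157),(392,182),(443,112),(462,140)]: print('block top',f(bp(*uv,.044,'wrist',W1)))
s,Rm,p,q,A,ps=state();goto([-52,-195,48],A,ps)
P,d=read_camera('wrist');cv2.imwrite('pics/w3.png',P[:,:,::-1])
T=np.eye(4);T[:3,:3]=Rm;T[:3,3]=p;W=T@get_calibration('wrist')['T_tool_cam'];np.save('W3.npy',W)
E
```

```text
time: 6.4
tool_pos: [0.5374, -0.2223, 0.1563]
tool_rot: [0.626, 1.57, -0.885]
contact_force: [0.2, 0.3, 0.0]
opening: 0.0002
orange [-108. -226.]
orange [ -28. -253.]
orange [ -34. -282.]
orange [-118. -265.]
block top [-100. -117.]
block top [-102. -148.]
block top [ -20. -118.]
block top [ -18. -154.]
t 6.4 tcp in sorter mm [ -50.9 -210.2  156.3] tip z 131.3 F [0.2 0.3 0. ] open 0.0002
tool axes (cols) in sorter
 [[ 0.001  1.    -0.01 ]
 [-0.001 -0.01  -1.   ]
 [-1.     0.001  0.001]]
move to [-52, -195, 48] tool units [ 2.707 -0.033 -0.381]
```

View pics/w3.png

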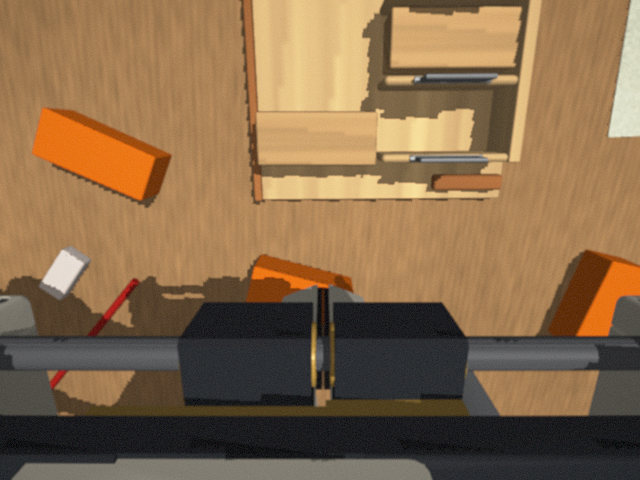

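```bash
python3 - <<'E'
from h import *
W=np.load('W3.npy');q=np.load('q.npy');c,sn=np.cos(q[2]),np.sin(q[2])
f=lambda u,v,z:(np.array([[c,sn],[-sn,c]])@(bp(u,v,z/1000,'wrist',W)[:2]-q[:2])*1000).round(1)
for n,a in dict(blk=[(257,111,44),(376,111,44),(376,165,44),(257,163,44)],div=[(383,79,50),(381,157,50)],tab7=[(411,158,68),(487,158,68)],corner=[(260,200,13),(498,198,10)],orange=[(257,257,34),(350,278,34)]).items():
    print(n,[f(*t).tolist() for t in a])
s,Rm,p,q,A,ps=state(0);goto([-52,-178,48],A,ps)
E
```

```text
blk [[-95.3, -118.3], [-14.1, -119.3], [-13.1, -155.5], [-97.5, -153.1]]
div [[-10.9, -99.9], [-10.6, -149.6]]
tab7 [[6.0, -149.2], [55.0, -149.8]]
corner [[-102.3, -185.1], [92.4, -186.3]]
orange [[-103.8, -226.8], [-30.1, -245.5]]
move to [-52, -178, 48] tool units [ 2.705 -0.034 -0.757]
```

```bash
python3 -m crank '[{"fingers":-1,"tx":0,"ty":-0.1,"tz":-0.4,"roll":0},{"fingers":-1,"tx":0.3,"ty":-0.1,"tz":-0.75,"roll":0},{"fingers":-1,"tx":0.9,"ty":-0.1,"tz":-0.75,"roll":0},{"fingers":-1,"tx":1.5,"ty":-0.1,"tz":-0.75,"roll":0},{"fingers":-1,"tx":2.1,"ty":-0.1,"tz":-0.75,"roll":0},{"fingers":-1,"tx":2.5,"ty":-0.1,"tz":-0.75,"roll":0},{"fingers":-1,"tx":2.7,"ty":-0.1,"tz":-0.75,"roll":0},{"fingers":-1,"tx":2.7,"ty":-0.1,"tz":-0.75,"roll":0}]'
python3 - <<'E'
from h import *
s,Rm,p,q,A,ps=state();goto([-55,-2.5,48],A,ps)
E
```

```text
time: 7.45
tool_pos: [0.5314, -0.1897, 0.0482]
tool_rot: [-2.027, 1.57, 2.749]
contact_force: [-0.3, 0.2, -0.1]
opening: 0.0005
t 7.45 tcp in sorter mm [ -54.5 -177.3   48.2] tip z 23.2 F [-0.3  0.2 -0.1] open 0.0005
tool axes (cols) in sorter
 [[-0.     1.    -0.007]
 [ 0.    -0.007 -1.   ]
 [-1.    -0.    -0.   ]]
move to [-55, -2.5, 48] tool units [ 0.006 -0.042 -4.37 ]
```

```bash
python3 -m crank '[{"fingers":-1,"tx":0,"ty":0,"tz":-0.15,"roll":0},{"fingers":-1,"tx":0,"ty":0,"tz":-0.3,"roll":0},{"fingers":-1,"tx":0,"ty":0,"tz":-0.42,"roll":0},{"fingers":-1,"tx":0,"ty":0,"tz":-0.55,"roll":0},{"fingers":-1,"tx":0,"ty":0,"tz":-0.7,"roll":0},{"fingers":-1,"tx":0,"ty":0,"tz":-0.85,"roll":0},{"fingers":-1,"tx":0,"ty":0,"tz":-1.0,"roll":0},{"fingers":-1,"tx":0,"ty":0,"tz":-1.15,"roll":0}]'; python3 -m crank '[{"fingers":-1,"tx":0,"ty":0,"tz":-0.15,"roll":0},{"fingers":-1,"tx":0,"ty":0,"tz":-0.3,"roll":0},{"fingers":-1,"tx":0,"ty":0,"tz":-0.45,"roll":0},{"fingers":-1,"tx":0,"ty":0,"tz":-0.6,"roll":0},{"fingers":-1,"tx":0,"ty":0,"tz":-0.75,"roll":0},{"fingers":-1,"tx":0,"ty":0,"tz":-0.9,"roll":0},{"fingers":-1,"tx":0,"ty":0,"tz":-1.05,"roll":0},{"fingers":-1,"tx":0,"ty":0,"tz":-1.2,"roll":0}]'
python3 - <<'E'
from h import *
s,Rm,p,q,A,ps=state();goto([-55,-2.5,48],A,ps)
P,d=read_camera('wrist');cv2.imwrite('pics/w4.png',P[:,:,::-1])
T=np.eye(4);T[:3,:3]=Rm;T[:3,3]=p;W=T@get_calibration('wrist')['T_tool_cam'];np.save('W4.npy',W)
E
```

```text
time: 8.45
tool_pos: [0.5285, -0.1439, 0.0484]
tool_rot: [-0.931, 1.571, -2.438]
contact_force: [-0.3, 0.3, 0.2]
opening: 0.0003
time: 9.45
tool_pos: [0.5255, -0.096, 0.0484]
tool_rot: [0.633, 1.571, -0.875]
contact_force: [0.5, 0.6, 0.4]
opening: 0.0001
t 9.45 tcp in sorter mm [-53.8 -83.4  48.4] tip z 23.4 F [0.5 0.6 0.4] open 0.0001
tool axes (cols) in sorter
 [[ 0.     1.    -0.007]
 [-0.    -0.007 -1.   ]
 [-1.     0.     0.   ]]
move to [-55, -2.5, 48] tool units [ 0.01  -0.045 -2.022]
```

View pics/w4.png

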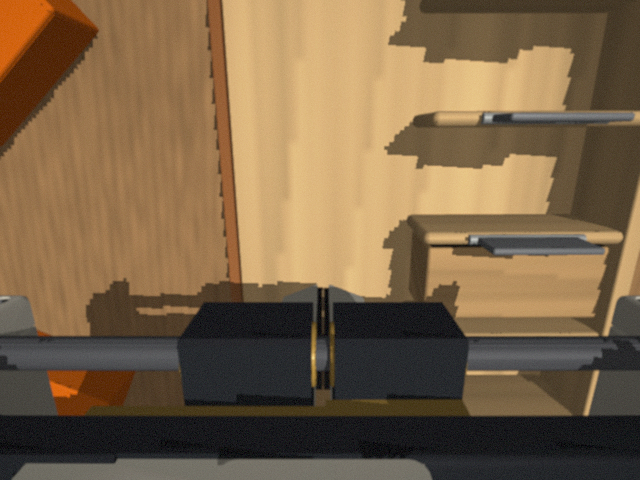

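```bash
python3 -m crank '[{"fingers":-1,"tx":0,"ty":0,"tz":-0.15,"roll":0},{"fingers":-1,"tx":0,"ty":0,"tz":-0.3,"roll":0},{"fingers":-1,"tx":0,"ty":0,"tz":-0.45,"roll":0},{"fingers":-1,"tx":0,"ty":0,"tz":-0.6,"roll":0},{"fingers":-1,"tx":0,"ty":0,"tz":-0.75,"roll":0},{"fingers":-1,"tx":0,"ty":0,"tz":-0.9,"roll":0},{"fingers":-1,"tx":0,"ty":0,"tz":-1.05,"roll":0},{"fingers":-1,"tx":0,"ty":0,"tz":-1.2,"roll":0}]'; python3 -m crank '[{"fingers":-1,"tx":0,"ty":0,"tz":-0.15,"roll":0},{"fingers":-1,"tx":0,"ty":0,"tz":-0.3,"roll":0},{"fingers":-1,"tx":0,"ty":0,"tz":-0.45,"roll":0},{"fingers":-1,"tx":0,"ty":0,"tz":-0.6,"roll":0},{"fingers":-1,"tx":0,"ty":0,"tz":-0.73,"roll":0},{"fingers":-1,"tx":0,"ty":0,"tz":-0.73,"roll":0},{"fingers":-1,"tx":0,"ty":0,"tz":-0.73,"roll":0},{"fingers":-1,"tx":0,"ty":0,"tz":-0.73,"roll":0}]'
python3 - <<'E'
from h import *
s,Rm,p,q,A,ps=state()
a,d=read_camera('side');b,e=read_camera('scene');np.savez('g.npz',a=a,d=d,b=b,e=e)
print('block expected px',proj(S2W([[-53,25,44],[-95,25,44],[-53,125,68]],q),'side'),proj(S2W([[-53,25,44]],q)))
K,D,c=cam('side');Hh,w=d.shape
u,v=np.meshgrid(np.arange(w),np.arange(Hh));n=cv2.undistortPoints(np.c_[u.ravel(),v.ravel()].astype(float)[:,None],K,D)[:,0]
P=np.c_[n,np.ones(len(n))]*d.ravel()[:,None];P=P@c['pose'][:3,:3].T+c['pose'][:3,3]
cq,sq=np.cos(q[2]),np.sin(q[2]);xy=(P[:,:2]-q[:2])@np.array([[cq,-sq],[sq,cq]])*1000;z=P[:,2]*1000
m=(d.ravel()>0)&(xy[:,0]>-100)&(xy[:,0]<-12)&(xy[:,1]>-150)&(xy[:,1]<90)&(z>38)&(z<50)
print(m.sum(),np.percentile(xy[m],[2,50,98],axis=0) if m.any() else '')
E
```

```text
time: 10.5
tool_pos: [0.5225, -0.0481, 0.0484]
tool_rot: [0.544, 1.571, -0.964]
contact_force: [0.1, -0.1, -0.4]
opening: 0.0005
time: 11.5
tool_pos: [0.5207, -0.0196, 0.0484]
tool_rot: [0.161, 1.571, -1.347]
contact_force: [0.3, 0.1, 0.7]
opening: 0.0003
t 11.5 tcp in sorter mm [-53.3  -6.8  48.4] tip z 23.4 F [0.3 0.1 0.7] open 0.0003
tool axes (cols) in sorter
 [[ 0.     1.    -0.008]
 [-0.    -0.008 -1.   ]
 [-1.     0.     0.   ]]
block expected px [[315.51464737 249.10459043]
 [301.46257803 253.47631411]
 [297.07068159 225.90677161]] [[323.77244862 239.59855886]]
230 [[ -94.48026014 -149.65370806]
 [ -55.51989892 -135.28577454]
 [ -13.89383256 -120.06388096]]
```

```bash
python3 - <<'E'
import numpy as np,cv2
g=np.load('g.npz');a=cv2.resize(g['a'][190:320,230:410],None,fx=4,fy=4);b=g['b']
cv2.imwrite('pics/g.png',np.vstack([cv2.resize(g['a'][200:310,240:400],(436,300)),cv2.resize(b[180:345,190:420],(436,300))])[:,:,::-1])
E
```

```text
(no output)
```

View pics/g.png

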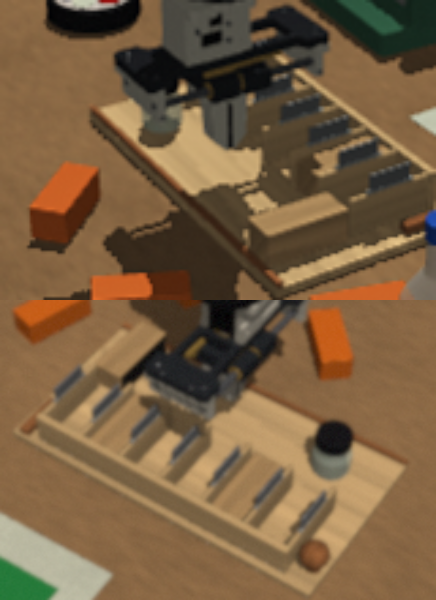

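The block hasn't moved, so the finger must have passed above it. I'll measure how high the fingertip really is.

```bash
python3 - <<'E'
from h import *
g=np.load('g.npz');d=g['d'];s,Rm,p,q,A,ps=state(0)
print('tip_reach',tip_reach,tip_reach() if callable(tip_reach) else '')
print('expected tip px side',proj(S2W([[-53,-7,23],[-53,-7,48]],q),'side'))
K,D,c=cam('side');cq,sq=np.cos(q[2]),np.sin(q[2])
def pt(u,v):
    n=cv2.undistortPoints(np.array([[[u,v]]],float),K,D)[0,0];P=c['pose'][:3,:3]@(np.r_[n,1]*d[v,u])+c['pose'][:3,3]
    return np.r_[np.array([[cq,sq],[-sq,cq]])@(P[:2]-q[:2]),P[2]]*1000
for u in (318,322,326):
    for v in range(236,266,2): print(u,v,pt(u,v).round())
E
```

```text
tip_reach 0.025 
expected tip px side [[321.84501695 261.3210752 ]
 [321.64086917 253.04437039]]
318 236 [-79. -37. 120.]
318 238 [-67. -16. 101.]
318 240 [-71. -23. 100.]
318 242 [-69. -18.  91.]
318 244 [-68. -16.  84.]
318 246 [-68. -17.  78.]
318 248 [-69. -17.  73.]
318 250 [-66. -12.  63.]
318 252 [-24.  65.   6.]
318 254 [-33.  48.  11.]
318 256 [-40.  36.  13.]
318 258 [-43.  30.  11.]
318 260 [-47.  24.   9.]
318 262 [-54.  11.  12.]
318 264 [-59.   3.  11.]
322 236 [-72. -45. 122.]
322 238 [-58. -20. 100.]
322 240 [-56. -16.  92.]
322 242 [-58. -18.  88.]
322 244 [-58. -18.  82.]
322 246 [-61. -24.  80.]
322 248 [-58. -19.  71.]
322 250 [-58. -17.  64.]
322 252 [-58. -18.  58.]
322 254 [-26.  39.  13.]
322 256 [-27.  37.   9.]
322 258 [-34.  25.  11.]
322 260 [-41.  13.  13.]
322 262 [-44.   8.  10.]
322 264 [-52.  -5.  13.]
326 236 [-45. -18. 101.]
326 238 [-45. -18.  95.]
326 240 [-46. -19.  90.]
326 242 [-44. -16.  82.]
326 244 [-46. -19.  78.]
326 246 [-48. -21.  74.]
326 248 [-45. -16.  65.]
326 250 [-45. -16.  59.]
326 252 [-46. -18.  54.]
326 254 [-18.  31.  15.]
326 256 [-17.  34.   7.]
326 258 [-25.  19.  11.]
326 260 [-32.   8.  12.]
326 262 [-37.  -1.  13.]
326 264 [-39.  -4.   9.]
```

```bash
python3 - <<'E'
from h import *
g=np.load('g.npz');q=np.load('q.npy');cq,sq=np.cos(q[2]),np.sin(q[2])
for cn,k in (('side','d'),('scene','e')):
    d=g[k];K,D,c=cam(cn);u,v=np.meshgrid(np.arange(640),np.arange(480));n=cv2.undistortPoints(np.c_[u.ravel(),v.ravel()].astype(float)[:,None],K,D)[:,0]
    P=np.c_[n,np.ones(len(n))]*d.ravel()[:,None];P=P@c['pose'][:3,:3].T+c['pose'][:3,3]
    xy=(P[:,:2]-q[:2])@np.array([[cq,-sq],[sq,cq]])*1000;z=P[:,2]*1000
    m0=(d.ravel()>0)&(abs(xy[:,0]+53)<130)&(abs(xy[:,1]+7)<45)
    print(cn)
    for lo in range(40,150,6):
        m=m0&(z>=lo)&(z<lo+6)&((xy[:,0]<-12)|(lo>72))
        if m.any(): print(lo,m.sum(),'x',xy[m,0].min().round(),xy[m,0].max().round(),'y',xy[m,1].min().round(),xy[m,1].max().round())
E
```

```text
side
46 3 x -53.0 -46.0 y -17.0 -14.0
52 8 x -59.0 -42.0 y -20.0 -15.0
58 29 x -66.0 -33.0 y -22.0 6.0
64 22 x -71.0 -37.0 y -21.0 2.0
70 35 x -70.0 -34.0 y -23.0 1.0
76 34 x -71.0 -31.0 y -24.0 -3.0
82 32 x -71.0 -33.0 y -23.0 3.0
88 37 x -71.0 -32.0 y -24.0 2.0
94 31 x -71.0 -34.0 y -23.0 2.0
100 25 x -71.0 -33.0 y -25.0 -7.0
112 20 x -137.0 29.0 y -44.0 9.0
118 107 x -139.0 34.0 y -47.0 30.0
124 145 x -139.0 36.0 y -49.0 28.0
130 168 x -139.0 35.0 y -48.0 25.0
136 158 x -145.0 39.0 y -49.0 18.0
142 102 x -146.0 40.0 y -47.0 33.0
148 177 x -147.0 38.0 y -48.0 33.0
scene
46 4 x -62.0 -51.0 y 3.0 4.0
52 9 x -59.0 -44.0 y 1.0 5.0
58 18 x -66.0 -36.0 y -7.0 6.0
64 20 x -67.0 -34.0 y -3.0 6.0
70 18 x -56.0 -33.0 y -0.0 5.0
76 11 x -49.0 -33.0 y 2.0 6.0
82 8 x -47.0 -32.0 y 4.0 6.0
88 3 x -34.0 -33.0 y -7.0 -5.0
94 1 x -31.0 -31.0 y -1.0 -1.0
106 4 x -25.0 -23.0 y -19.0 5.0
112 41 x -135.0 35.0 y -40.0 28.0
118 140 x -140.0 36.0 y -43.0 31.0
124 178 x -140.0 38.0 y -42.0 32.0
130 237 x -139.0 38.0 y -35.0 32.0
136 347 x -146.0 42.0 y -43.0 32.0
142 134 x -144.0 43.0 y -43.0 32.0
148 242 x -144.0 44.0 y -42.0 33.0
```

The real fingertip sits at about z 49, the height the state gives for the TCP, not 25 mm below it. So the first sweep passed above the tabs and nothing has been touched yet. From here I treat tip height as reported z, and I'll redo the sweep.

```bash
python3 -m crank '[{"fingers":-1,"tx":-1.2,"ty":0,"tz":0,"roll":0},{"fingers":-1,"tx":-2.2,"ty":0,"tz":0,"roll":0},{"fingers":-1,"tx":-2.2,"ty":0.7,"tz":-1.2,"roll":0},{"fingers":-1,"tx":-2.2,"ty":1.4,"tz":-2.4,"roll":0},{"fingers":-1,"tx":-2.2,"ty":2.2,"tz":-3.6,"roll":0},{"fingers":-1,"tx":-2.2,"ty":2.2,"tz":-4.6,"roll":0},{"fingers":-1,"tx":-2.2,"ty":2.2,"tz":-5.05,"roll":0},{"fingers":-1,"tx":-2.2,"ty":2.2,"tz":-5.05,"roll":0}]'
python3 - <<'E'
from h import *
s,Rm,p,q,A,ps=state();goto([36,195,60],A,ps)
E
```

```text
time: 12.6
tool_pos: [0.5953, 0.1882, 0.1363]
tool_rot: [-0.694, 1.57, -2.2]
contact_force: [0.6, 0.1, -0.4]
opening: 0.0002
t 12.6 tcp in sorter mm [ 35.8 195.2 136.3] tip z 111.3 F [ 0.6  0.1 -0.4] open 0.0002
tool axes (cols) in sorter
 [[-0.     1.    -0.006]
 [-0.    -0.006 -1.   ]
 [-1.    -0.     0.   ]]
move to [36, 195, 60] tool units [1.906 0.005 0.004]
```

```bash
python3 -m crank '[{"fingers":-1,"tx":0.5,"ty":0,"tz":0,"roll":0},{"fingers":-1,"tx":1,"ty":0,"tz":0,"roll":0},{"fingers":-1,"tx":1.4,"ty":0,"tz":0,"roll":0},{"fingers":-1,"tx":1.7,"ty":0,"tz":0,"roll":0},{"fingers":-1,"tx":1.85,"ty":0,"tz":0,"roll":0},{"fingers":-1,"tx":1.9,"ty":0,"tz":0,"roll":0},{"fingers":-1,"tx":1.9,"ty":0,"tz":0,"roll":0},{"fingers":-1,"tx":1.9,"ty":0,"tz":0,"roll":0}]'
cat >> h.py <<'E'
def cloud(cn):
    im,d=read_camera(cn);q=np.load('q.npy');K,D,c=cam(cn);u,v=np.meshgrid(np.arange(640),np.arange(480));n=cv2.undistortPoints(np.c_[u.ravel(),v.ravel()].astype(float)[:,None],K,D)[:,0]
    P=np.c_[n,np.ones(len(n))]*d.ravel()[:,None];P=P@c['pose'][:3,:3].T+c['pose'][:3,3];cq,sq=np.cos(q[2]),np.sin(q[2])
    X=np.c_[(P[:,:2]-q[:2])@np.array([[cq,-sq],[sq,cq]]),P[:,2]]*1000;X[d.ravel()<=0]=np.nan
    return X,im
def box(X,x,y,z): return X[(X[:,0]>x[0])&(X[:,0]<x[1])&(X[:,1]>y[0])&(X[:,1]<y[1])&(X[:,2]>z[0])&(X[:,2]<z[1])]
E
python3 - <<'E'
from h import *
s,Rm,p,q,A,ps=state()
for n in('side','scene'):
    X,_=cloud(n);B=box(X,(5,65),(180,215),(40,110));print(n,len(B),np.sort(B[:,2])[:12].round())
    for y in (150,100,50,0,-50,-100,-150):
        B=box(X,(10,62),(y-22,y+22),(53,75));print(y,len(B),B[:,1].mean().round(1) if len(B) else '',np.percentile(B[:,2],95).round() if len(B) else '')
E
```

```text
time: 13.6
tool_pos: [0.596, 0.1879, 0.0609]
tool_rot: [1.6, 1.57, 0.093]
contact_force: [0.8, 0.1, -0.3]
opening: 0.001
t 13.6 tcp in sorter mm [ 36.5 194.9  60.9] tip z 35.9 F [ 0.8  0.1 -0.3] open 0.001
tool axes (cols) in sorter
 [[ 0.001  1.    -0.007]
 [ 0.    -0.007 -1.   ]
 [-1.     0.001 -0.   ]]
side 172 [61. 62. 63. 63. 64. 64. 65. 69. 69. 70. 70. 70.]
150 81 146.6 70.0
100 84 96.6 70.0
50 81 46.3 70.0
0 89 -2.8 69.0
-50 84 -53.0 70.0
-100 83 -102.5 71.0
-150 94 -152.1 69.0
scene 21 [ 97.  97.  98.  98.  99. 100. 100. 100. 101. 102. 102. 102.]
150 12 150.7 69.0
100 100 100.2 71.0
50 101 50.1 70.0
0 113 0.3 70.0
-50 115 -49.8 69.0
-100 109 -99.9 70.0
-150 113 -149.9 71.0
```

```bash
python3 -m crank '[{"fingers":-1,"tx":0.05,"ty":0,"tz":0.3,"roll":0},{"fingers":-1,"tx":0.05,"ty":0,"tz":0.6,"roll":0},{"fingers":-1,"tx":0.05,"ty":0,"tz":0.8,"roll":0},{"fingers":-1,"tx":0.05,"ty":0,"tz":1.0,"roll":0},{"fingers":-1,"tx":0.05,"ty":0,"tz":1.2,"roll":0},{"fingers":-1,"tx":0.05,"ty":0,"tz":1.3,"roll":0},{"fingers":-1,"tx":0.05,"ty":0,"tz":1.3,"roll":0},{"fingers":-1,"tx":0.05,"ty":0,"tz":1.3,"roll":0}]'
python3 - <<'E'
from h import *
s,Rm,p,q,A,ps=state()
X,im=cloud('side');cv2.imwrite('pics/h.png',im[:,:,::-1])
for y in (150,100): 
    B=box(X,(10,62),(y-24,y+24),(51,75));print(y,len(B),np.percentile(B,[5,50,95],axis=0).round())
E
```

```text
time: 14.7
tool_pos: [0.5992, 0.1356, 0.0586]
tool_rot: [0.451, 1.57, -1.056]
contact_force: [-0.0, -2.1, 1.7]
opening: 0.0006
t 14.7 tcp in sorter mm [ 36.  142.4  58.6] tip z 33.6 F [-0.  -2.1  1.7] open 0.0006
tool axes (cols) in sorter
 [[ 0.     1.    -0.007]
 [-0.001 -0.007 -1.   ]
 [-1.     0.     0.001]]
150 60 [[ 19. 129.  54.]
 [ 38. 132.  65.]
 [ 54. 144.  74.]]
100 97 [[ 18.  91.  51.]
 [ 38.  96.  61.]
 [ 57. 101.  70.]]
```

```bash
python3 -m crank '[{"fingers":-1,"tx":0,"ty":0,"tz":0.2,"roll":0},{"fingers":-1,"tx":0,"ty":0,"tz":0.4,"roll":0},{"fingers":-1,"tx":0,"ty":0,"tz":0.6,"roll":0},{"fingers":-1,"tx":0,"ty":0,"tz":0.8,"roll":0},{"fingers":-1,"tx":0,"ty":0,"tz":1.0,"roll":0},{"fingers":-1,"tx":0,"ty":0,"tz":1.2,"roll":0},{"fingers":-1,"tx":0,"ty":0,"tz":1.4,"roll":0},{"fingers":-1,"tx":0,"ty":0,"tz":1.4,"roll":0}]'
python3 - <<'E'
from h import *
s,Rm,p,q,A,ps=state()
X,_=cloud('scene')
for y in (150,100,50,0):
    B=box(X,(10,62),(y-24,y+24),(51,75));print(y,len(B),np.percentile(B,[5,50,95],axis=0)[:,1:].round().tolist() if len(B) else '')
goto([36,24,60],A,ps)
E
```

```text
time: 15.75
tool_pos: [0.6028, 0.079, 0.0586]
tool_rot: [0.398, 1.57, -1.111]
contact_force: [-0.7, -2.7, 2.4]
opening: 0.0008
t 15.75 tcp in sorter mm [35.6 85.7 58.6] tip z 33.6 F [-0.7 -2.7  2.4] open 0.0008
tool axes (cols) in sorter
 [[ 0.     1.    -0.008]
 [-0.001 -0.008 -1.   ]
 [-1.     0.     0.001]]
150 106 [[148.0, 51.0], [150.0, 63.0], [152.0, 70.0]]
100 144 [[88.0, 52.0], [97.0, 55.0], [101.0, 71.0]]
50 11 [[48.0, 54.0], [50.0, 63.0], [52.0, 68.0]]
0 74 [[-2.0, 55.0], [-0.0, 66.0], [1.0, 70.0]]
move to [36, 24, 60] tool units [-0.034  0.023  1.543]
```

```bash
python3 -m crank '[{"fingers":-1,"tx":0,"ty":0,"tz":0.25,"roll":0},{"fingers":-1,"tx":0,"ty":0,"tz":0.5,"roll":0},{"fingers":-1,"tx":0,"ty":0,"tz":0.75,"roll":0},{"fingers":-1,"tx":0,"ty":0,"tz":1.0,"roll":0},{"fingers":-1,"tx":0,"ty":0,"tz":1.25,"roll":0},{"fingers":-1,"tx":0,"ty":0,"tz":1.4,"roll":0},{"fingers":-1,"tx":0,"ty":0,"tz":1.53,"roll":0},{"fingers":-1,"tx":0,"ty":0,"tz":1.53,"roll":0}]'
python3 - <<'E'
from h import *
s,Rm,p,q,A,ps=state()
X,_=cloud('scene')
for y in (150,100,50,0,-50):
    B=box(X,(10,62),(y-24,y+24),(51,75));print(y,len(B),np.percentile(B,[5,50,95],axis=0)[:,1:].round().tolist() if len(B) else '')
E
```

```text
time: 16.8
tool_pos: [0.6065, 0.0184, 0.0585]
tool_rot: [0.505, 1.57, -1.002]
contact_force: [-0.6, -1.2, 1.4]
opening: 0.0004
t 16.8 tcp in sorter mm [35.1 25.  58.5] tip z 33.5 F [-0.6 -1.2  1.4] open 0.0004
tool axes (cols) in sorter
 [[ 0.     1.    -0.008]
 [-0.001 -0.008 -1.   ]
 [-1.     0.     0.001]]
150 111 [[148.0, 52.0], [150.0, 62.0], [152.0, 71.0]]
100 115 [[98.0, 52.0], [100.0, 62.0], [102.0, 71.0]]
50 247 [[34.0, 52.0], [42.0, 56.0], [51.0, 71.0]]
0 0 
-50 0
```

Tabs 1 to 3 have each been bent in turn. Next I lift, go to the block's outer side and come down, with a new target of reported z 25.

```bash
python3 -m crank '[{"fingers":-1,"tx":-1.2,"ty":0,"tz":0,"roll":0},{"fingers":-1,"tx":-2.2,"ty":0,"tz":0,"roll":0},{"fingers":-1,"tx":-2.2,"ty":-0.7,"tz":1.2,"roll":0},{"fingers":-1,"tx":-2.2,"ty":-1.4,"tz":2.4,"roll":0},{"fingers":-1,"tx":-2.2,"ty":-2.2,"tz":3.6,"roll":0},{"fingers":-1,"tx":-2.2,"ty":-2.2,"tz":4.6,"roll":0},{"fingers":-1,"tx":-2.2,"ty":-2.25,"tz":5.05,"roll":0},{"fingers":-1,"tx":-2.2,"ty":-2.25,"tz":5.05,"roll":0}]'
python3 - <<'E'
from h import *
s,Rm,p,q,A,ps=state();goto([-54,-178,25],A,ps)
E
```

```text
time: 17.85
tool_pos: [0.5293, -0.1887, 0.1461]
tool_rot: [-2.46, 1.57, 2.314]
contact_force: [-0.1, 0.1, 0.1]
opening: 0.0006
t 17.85 tcp in sorter mm [ -56.6 -176.1  146.1] tip z 121.1 F [-0.1  0.1  0.1] open 0.0006
tool axes (cols) in sorter
 [[-0.     1.    -0.009]
 [ 0.    -0.009 -1.   ]
 [-1.    -0.    -0.   ]]
move to [-54, -178, 25] tool units [3.028 0.066 0.049]
```

```bash
python3 -m crank '[{"fingers":-1,"tx":0.6,"ty":0.06,"tz":0.05,"roll":0},{"fingers":-1,"tx":1.2,"ty":0.06,"tz":0.05,"roll":0},{"fingers":-1,"tx":1.8,"ty":0.06,"tz":0.05,"roll":0},{"fingers":-1,"tx":2.3,"ty":0.06,"tz":0.05,"roll":0},{"fingers":-1,"tx":2.7,"ty":0.06,"tz":0.05,"roll":0},{"fingers":-1,"tx":2.95,"ty":0.06,"tz":0.05,"roll":0},{"fingers":-1,"tx":3,"ty":0.06,"tz":0.05,"roll":0},{"fingers":-1,"tx":3,"ty":0.06,"tz":0.05,"roll":0}]'
python3 -m crank '[{"fingers":-1,"tx":0,"ty":0,"tz":-0.15,"roll":0},{"fingers":-1,"tx":0,"ty":0,"tz":-0.25,"roll":0},{"fingers":-1,"tx":0,"ty":0,"tz":-0.35,"roll":0},{"fingers":-1,"tx":0,"ty":0,"tz":-0.45,"roll":0},{"fingers":-1,"tx":0,"ty":0,"tz":-0.55,"roll":0},{"fingers":-1,"tx":0,"ty":0,"tz":-0.65,"roll":0},{"fingers":-1,"tx":0,"ty":0,"tz":-0.75,"roll":0},{"fingers":-1,"tx":0,"ty":0,"tz":-0.85,"roll":0}]'
python3 - <<'E'
from h import *
s,Rm,p,q,A,ps=state()
for n in('side','scene'):
    X,_=cloud(n);B=box(X,(-103,-12),(-175,90),(38,50));print(n,len(B),np.percentile(B,[3,50,97],axis=0).round().tolist() if len(B) else '')
E
```

```text
time: 18.85
tool_pos: [0.5322, -0.1903, 0.0268]
tool_rot: [0.947, 1.57, -0.561]
contact_force: [0.0, -0.1, 0.1]
opening: 0.0005
time: 19.85
tool_pos: [0.5297, -0.1561, 0.0264]
tool_rot: [0.149, 1.571, -1.359]
contact_force: [0.1, -1.4, -0.1]
opening: 0.0005
t 19.85 tcp in sorter mm [ -53.9 -143.6   26.4] tip z 1.4 F [ 0.1 -1.4 -0.1] open 0.0005
tool axes (cols) in sorter
 [[ 0.     1.    -0.007]
 [-0.    -0.007 -1.   ]
 [-1.     0.     0.   ]]
side 203 [[-95.0, -157.0, 38.0], [-69.0, -128.0, 44.0], [-20.0, -101.0, 49.0]]
scene 602 [[-92.0, -134.0, 40.0], [-51.0, -113.0, 44.0], [-14.0, -95.0, 48.0]]
```

The block is now moving with the finger, its centre near y -115. I'll keep pushing.

```bash
python3 -m crank '[{"fingers":-1,"tx":0,"ty":0,"tz":-0.15,"roll":0},{"fingers":-1,"tx":0,"ty":0,"tz":-0.3,"roll":0},{"fingers":-1,"tx":0,"ty":0,"tz":-0.45,"roll":0},{"fingers":-1,"tx":0,"ty":0,"tz":-0.6,"roll":0},{"fingers":-1,"tx":0,"ty":0,"tz":-0.75,"roll":0},{"fingers":-1,"tx":0,"ty":0,"tz":-0.9,"roll":0},{"fingers":-1,"tx":0,"ty":0,"tz":-1.05,"roll":0},{"fingers":-1,"tx":0,"ty":0,"tz":-1.2,"roll":0}]'
cat > chk.py <<'E'
from h import *
s,Rm,p,q,A,ps=state()
X,_=cloud('scene');B=box(X,(-103,-12),(-175,95),(38,50));print(len(B),np.percentile(B,[3,50,97],axis=0).round().tolist())
print('minAreaRect',cv2.minAreaRect(B[(B[:,2]>41)&(B[:,2]<47)][:,:2].astype(np.float32)))
E
python3 chk.py
```

```text
time: 20.95
tool_pos: [0.5267, -0.108, 0.0264]
tool_rot: [0.077, 1.571, -1.43]
contact_force: [0.2, 0.1, -0.6]
opening: 0.0009
t 20.95 tcp in sorter mm [-53.5 -95.4  26.4] tip z 1.4 F [ 0.2  0.1 -0.6] open 0.0009
tool axes (cols) in sorter
 [[ 0.     1.    -0.007]
 [-0.    -0.007 -1.   ]
 [-1.     0.     0.   ]]
619 [[-92.0, -86.0, 40.0], [-51.0, -65.0, 44.0], [-14.0, -48.0, 48.0]]
minAreaRect ((-54.275596618652344, -71.38462829589844), (53.422935485839844, 83.38128662109375), 85.9320297241211)
```

```bash
python3 -m crank '[{"fingers":-1,"tx":0,"ty":0,"tz":-0.15,"roll":0},{"fingers":-1,"tx":0,"ty":0,"tz":-0.3,"roll":0},{"fingers":-1,"tx":0,"ty":0,"tz":-0.45,"roll":0},{"fingers":-1,"tx":0,"ty":0,"tz":-0.6,"roll":0},{"fingers":-1,"tx":0,"ty":0,"tz":-0.75,"roll":0},{"fingers":-1,"tx":0,"ty":0,"tz":-0.9,"roll":0},{"fingers":-1,"tx":0,"ty":0,"tz":-1.05,"roll":0},{"fingers":-1,"tx":0,"ty":0,"tz":-1.2,"roll":0}]'; python3 -m crank '[{"fingers":-1,"tx":0,"ty":0,"tz":-0.15,"roll":0},{"fingers":-1,"tx":0,"ty":0,"tz":-0.3,"roll":0},{"fingers":-1,"tx":0,"ty":0,"tz":-0.45,"roll":0},{"fingers":-1,"tx":0,"ty":0,"tz":-0.6,"roll":0},{"fingers":-1,"tx":0,"ty":0,"tz":-0.75,"roll":0},{"fingers":-1,"tx":0,"ty":0,"tz":-0.9,"roll":0},{"fingers":-1,"tx":0,"ty":0,"tz":-1.0,"roll":0},{"fingers":-1,"tx":0,"ty":0,"tz":-1.0,"roll":0}]'
python3 chk.py
```

```text
time: 22.0
tool_pos: [0.5236, -0.0601, 0.0264]
tool_rot: [-0.273, 1.571, -1.781]
contact_force: [-0.2, -0.2, 0.2]
opening: 0.0005
time: 23.0
tool_pos: [0.5211, -0.0202, 0.0264]
tool_rot: [-2.21, 1.571, 2.566]
contact_force: [0.2, -0.5, 0.6]
opening: 0.0001
t 23.0 tcp in sorter mm [-52.9  -7.5  26.4] tip z 1.4 F [ 0.2 -0.5  0.6] open 0.0001
tool axes (cols) in sorter
 [[-0.     1.    -0.007]
 [ 0.    -0.007 -1.   ]
 [-1.    -0.    -0.   ]]
641 [[-91.0, 3.0, 40.0], [-51.0, 24.0, 44.0], [-13.0, 41.0, 48.0]]
minAreaRect ((-53.029380798339844, 18.125625610351562), (47.30476379394531, 81.80853271484375), 89.08743286132812)
```

```bash
python3 -m crank '[{"fingers":-1,"tx":0,"ty":0,"tz":-0.04,"roll":0},{"fingers":-1,"tx":0,"ty":0,"tz":-0.08,"roll":0},{"fingers":-1,"tx":0,"ty":0,"tz":-0.08,"roll":0},{"fingers":-1,"tx":0,"ty":0,"tz":0.2,"roll":0},{"fingers":-1,"tx":0,"ty":0,"tz":0.5,"roll":0},{"fingers":-1,"tx":-1,"ty":0,"tz":0.9,"roll":0},{"fingers":-1,"tx":-2.2,"ty":0,"tz":1.3,"roll":0},{"fingers":-1,"tx":-3.2,"ty":0,"tz":1.5,"roll":0}]'; python3 -m crank '[{"fingers":-1,"tx":0,"ty":0,"tz":0,"roll":0},{"fingers":-1,"tx":0,"ty":0,"tz":0,"roll":0},{"fingers":-1,"tx":0,"ty":0,"tz":0,"roll":0},{"fingers":-1,"tx":0,"ty":0,"tz":0,"roll":0},{"fingers":-1,"tx":0,"ty":0,"tz":0,"roll":0},{"fingers":-1,"tx":0,"ty":0,"tz":0,"roll":0},{"fingers":-1,"tx":0,"ty":0,"tz":0,"roll":0},{"fingers":-1,"tx":0,"ty":0,"tz":0,"roll":0}]'
python3 - <<'E'
from h import *
s,Rm,p,q,A,ps=state();W=np.eye(4);W[:3,:3]=Rm;W[:3,3]=p;W=W@get_calibration('wrist')['T_tool_cam'];np.save('W5.npy',W)
P,d=read_camera('wrist');cv2.imwrite('pics/w5.png',P[:,:,::-1])
for n in('scene','side'):
    X,_=cloud(n);B=box(X,(-103,-12),(-175,95),(41,47));print(n,cv2.minAreaRect(B[:,:2].astype(np.float32)),np.percentile(B,[3,50,97],axis=0).round().tolist())
E
```

```text
time: 24.05
tool_pos: [0.5251, -0.0822, 0.1562]
tool_rot: [0.976, 1.57, -0.533]
contact_force: [0.8, 0.4, -0.2]
opening: 0.0005
time: 25.05
tool_pos: [0.5249, -0.0804, 0.1544]
tool_rot: [0.63, 1.571, -0.877]
contact_force: [-0.1, 0.5, -0.3]
opening: 0.0006
t 25.05 tcp in sorter mm [-53.3 -67.8 154.4] tip z 129.4 F [-0.1  0.5 -0.3] open 0.0006
tool axes (cols) in sorter
 [[ 0.     1.    -0.007]
 [-0.    -0.007 -1.   ]
 [-1.     0.     0.   ]]
scene ((-53.46528625488281, 25.053638458251953), (37.707950592041016, 82.68000030517578), 89.78897094726562) [[-91.0, 8.0, 42.0], [-53.0, 26.0, 44.0], [-14.0, 43.0, 47.0]]
side ((-53.57394027709961, -55.418495178222656), (83.41609954833984, 201.28634643554688), 0.3207327425479889) [[-93.0, 2.0, 41.0], [-56.0, 20.0, 44.0], [-15.0, 41.0, 47.0]]
```

View pics/w5.png

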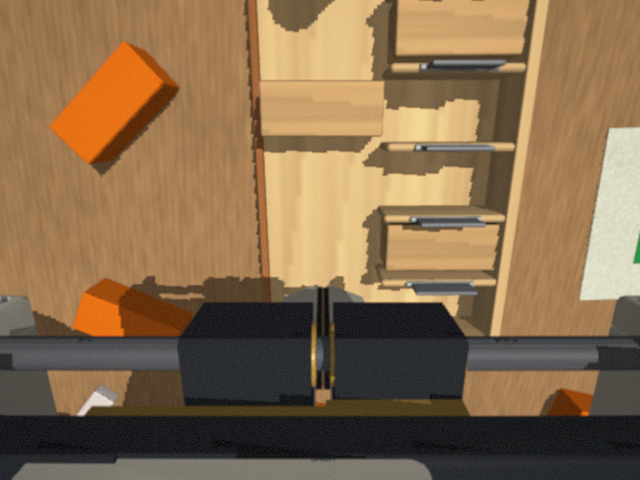

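The block (260–384, 80–135) is centred on gap 3, between the tabs at v 68 and v 147. The scene depth puts its centre at (-53, 25), squared up. An orange look-alike has a corner at (178,88), so I'll check the clearance in front before coming down.

```bash
python3 - <<'E'
from h import *
W=np.load('W5.npy');q=np.load('q.npy');c,sn=np.cos(q[2]),np.sin(q[2])
f=lambda u,v,z:(np.array([[c,sn],[-sn,c]])@(bp(u,v,z/1000,'wrist',W)[:2]-q[:2])*1000).round(1)
print('orange',f(178,88,34),f(125,42,34),f(95,163,0),f(52,128,34),'blk',f(260,80,44),f(260,135,44),f(384,80,44))
s,Rm,p,q,A,ps=state(0);goto([-122,25,154],A,ps)
E
```

```text
orange [-153.2   40. ] [-185.5   69.1] [-240.6  -12.8] [-246.6   14.6] blk [-94.6  43.4] [-96.6   8.3] [-12.4  42.6]
move to [-122, 25, 154] tool units [ 0.011 -1.734 -2.307]
```

```bash
python3 -m crank '[{"fingers":-1,"tx":0,"ty":-0.6,"tz":-0.8,"roll":0},{"fingers":-1,"tx":0,"ty":-1.2,"tz":-1.6,"roll":0},{"fingers":-1,"tx":0,"ty":-1.73,"tz":-2.3,"roll":0},{"fingers":-1,"tx":0,"ty":-1.73,"tz":-2.3,"roll":0},{"fingers":-1,"tx":0.7,"ty":-1.73,"tz":-2.3,"roll":0},{"fingers":-1,"tx":1.4,"ty":-1.73,"tz":-2.3,"roll":0},{"fingers":-1,"tx":2,"ty":-1.73,"tz":-2.3,"roll":0},{"fingers":-1,"tx":2,"ty":-1.73,"tz":-2.3,"roll":0}]'
python3 - <<'E'
from h import *
s,Rm,p,q,A,ps=state();goto([-122,25,27],A,ps)
for n in('side','scene'):
    X,_=cloud(n);B=box(X,(-150,-97),(5,45),(60,120));print(n,len(B),np.percentile(B,[2,50,98],axis=0).round().tolist() if len(B) else '')
E
```

```text
time: 26.2
tool_pos: [0.4496, 0.0066, 0.0732]
tool_rot: [-1.721, 1.568, 3.054]
contact_force: [-0.2, 0.5, 0.0]
opening: 0.0007
t 26.2 tcp in sorter mm [-122.3   24.3   73.2] tip z 48.2 F [-0.2  0.5  0. ] open 0.0007
tool axes (cols) in sorter
 [[-0.003  1.    -0.008]
 [ 0.    -0.008 -1.   ]
 [-1.    -0.003 -0.   ]]
move to [-122, 25, 27] tool units [ 1.156  0.01  -0.017]
side 214 [[-139.0, 8.0, 78.0], [-122.0, 14.0, 101.0], [-103.0, 31.0, 120.0]]
scene 86 [[-132.0, 29.0, 78.0], [-115.0, 35.0, 93.0], [-102.0, 37.0, 109.0]]
```

Clear on both sides. Now I go down and start pushing towards the back wall.

```bash
python3 -m crank '[{"fingers":-1,"tx":0.4,"ty":0,"tz":0,"roll":0},{"fingers":-1,"tx":0.8,"ty":0,"tz":0,"roll":0},{"fingers":-1,"tx":1.1,"ty":0,"tz":0,"roll":0},{"fingers":-1,"tx":1.15,"ty":0,"tz":0,"roll":0},{"fingers":-1,"tx":1.15,"ty":0.1,"tz":0,"roll":0},{"fingers":-1,"tx":1.15,"ty":0.2,"tz":0,"roll":0},{"fingers":-1,"tx":1.15,"ty":0.35,"tz":0,"roll":0},{"fingers":-1,"tx":1.15,"ty":0.5,"tz":0,"roll":0}]'
cat > chk2.py <<'E'
from h import *
s,Rm,p,q,A,ps=state();print(ps.round(1))
X,_=cloud('scene');B=box(X,(-103,79),(5,46),(41,47));print('scene',len(B),np.percentile(B,[3,50,97],axis=0).round().tolist())
E
python3 chk2.py
```

```text
time: 27.3
tool_pos: [0.4704, 0.0083, 0.0286]
tool_rot: [-0.215, 1.571, -1.723]
contact_force: [-1.9, -0.2, 2.0]
opening: 0.0004
t 27.3 tcp in sorter mm [-101.5   24.6   28.6] tip z 3.6 F [-1.9 -0.2  2. ] open 0.0004
tool axes (cols) in sorter
 [[-0.     1.    -0.007]
 [-0.    -0.007 -1.   ]
 [-1.    -0.     0.   ]]
[-101.5   24.6   28.6]
scene 422 [[-83.0, 8.0, 41.0], [-28.0, 30.0, 44.0], [1.0, 43.0, 47.0]]
```

```bash
python3 -m crank '[{"fingers":-1,"tx":0,"ty":0.12,"tz":0,"roll":0},{"fingers":-1,"tx":0,"ty":0.24,"tz":0,"roll":0},{"fingers":-1,"tx":0,"ty":0.36,"tz":0,"roll":0},{"fingers":-1,"tx":0,"ty":0.48,"tz":0,"roll":0},{"fingers":-1,"tx":0,"ty":0.6,"tz":0,"roll":0},{"fingers":-1,"tx":0,"ty":0.72,"tz":0,"roll":0},{"fingers":-1,"tx":0,"ty":0.84,"tz":0,"roll":0},{"fingers":-1,"tx":0,"ty":0.96,"tz":0,"roll":0}]'; python3 chk2.py
```

```text
time: 28.35
tool_pos: [0.5086, 0.0107, 0.0284]
tool_rot: [0.198, 1.571, -1.309]
contact_force: [-1.4, -1.0, 0.1]
opening: 0.0007
t 28.35 tcp in sorter mm [-63.1  24.3  28.4] tip z 3.4 F [-1.4 -1.   0.1] open 0.0007
tool axes (cols) in sorter
 [[ 0.     1.    -0.007]
 [-0.    -0.007 -1.   ]
 [-1.     0.     0.   ]]
[-63.1  24.3  28.4]
scene 396 [[-45.0, 8.0, 41.0], [9.0, 27.0, 44.0], [39.0, 42.0, 47.0]]
```

```bash
python3 -m crank '[{"fingers":-1,"tx":0,"ty":0.1,"tz":0,"roll":0},{"fingers":-1,"tx":0,"ty":0.2,"tz":0,"roll":0},{"fingers":-1,"tx":0,"ty":0.3,"tz":0,"roll":0},{"fingers":-1,"tx":0,"ty":0.4,"tz":0,"roll":0},{"fingers":-1,"tx":0,"ty":0.5,"tz":0,"roll":0},{"fingers":-1,"tx":0,"ty":0.6,"tz":0,"roll":0},{"fingers":-1,"tx":0,"ty":0.7,"tz":0,"roll":0},{"fingers":-1,"tx":0,"ty":0.7,"tz":0,"roll":0}]'; python3 chk2.py
```

```text
time: 29.4
tool_pos: [0.5368, 0.0125, 0.0284]
tool_rot: [1.311, 1.57, -0.196]
contact_force: [0.6, 0.2, -0.5]
opening: 0.0007
t 29.4 tcp in sorter mm [-34.9  24.   28.4] tip z 3.4 F [ 0.6  0.2 -0.5] open 0.0007
tool axes (cols) in sorter
 [[ 0.001  1.    -0.007]
 [-0.    -0.007 -1.   ]
 [-1.     0.001  0.   ]]
[-34.9  24.   28.4]
scene 394 [[-19.0, 8.0, 42.0], [41.0, 27.0, 44.0], [67.0, 41.0, 47.0]]
```

```bash
python3 -m crank '[{"fingers":-1,"tx":0,"ty":0.05,"tz":0,"roll":0},{"fingers":-1,"tx":0,"ty":0.1,"tz":0,"roll":0},{"fingers":-1,"tx":0,"ty":0.14,"tz":0,"roll":0},{"fingers":-1,"tx":0,"ty":0.18,"tz":0,"roll":0},{"fingers":-1,"tx":0,"ty":0.21,"tz":0,"roll":0},{"fingers":-1,"tx":0,"ty":0.23,"tz":0,"roll":0},{"fingers":-1,"tx":0,"ty":0.25,"tz":0,"roll":0},{"fingers":-1,"tx":0,"ty":0.25,"tz":0,"roll":0}]'; python3 chk2.py
```

```text
time: 30.45
tool_pos: [0.5464, 0.0131, 0.0284]
tool_rot: [1.012, 1.571, -0.496]
contact_force: [-0.7, -0.4, -0.2]
opening: 0.0006
t 30.45 tcp in sorter mm [-25.3  24.   28.4] tip z 3.4 F [-0.7 -0.4 -0.2] open 0.0006
tool axes (cols) in sorter
 [[ 0.     1.    -0.007]
 [-0.    -0.007 -1.   ]
 [-1.     0.     0.   ]]
[-25.3  24.   28.4]
scene 378 [[-8.0, 8.0, 41.0], [51.0, 27.0, 44.0], [75.0, 42.0, 47.0]]
```

Now 1 mm at a time, watching for contact with the wall.

```bash
python3 -m crank '[{"fingers":-1,"tx":0,"ty":0.02,"tz":0,"roll":0},{"fingers":-1,"tx":0,"ty":0.04,"tz":0,"roll":0},{"fingers":-1,"tx":0,"ty":0.06,"tz":0,"roll":0},{"fingers":-1,"tx":0,"ty":0.07,"tz":0,"roll":0},{"fingers":-1,"tx":0,"ty":0.08,"tz":0,"roll":0},{"fingers":-1,"tx":0,"ty":0.08,"tz":0,"roll":0},{"fingers":-1,"tx":0,"ty":0.08,"tz":0,"roll":0},{"fingers":-1,"tx":0,"ty":0.08,"tz":0,"roll":0}]'; python3 chk2.py
```

```text
time: 31.5
tool_pos: [0.5495, 0.0133, 0.0284]
tool_rot: [0.832, 1.571, -0.676]
contact_force: [-0.2, 0.4, -0.1]
opening: 0.0003
t 31.5 tcp in sorter mm [-22.2  24.   28.4] tip z 3.4 F [-0.2  0.4 -0.1] open 0.0003
tool axes (cols) in sorter
 [[ 0.     1.    -0.007]
 [-0.    -0.007 -1.   ]
 [-1.     0.     0.   ]]
[-22.2  24.   28.4]
scene 359 [[-13.0, 7.0, 42.0], [53.0, 27.0, 44.0], [75.0, 41.0, 47.0]]
```

```bash
python3 -m crank '[{"fingers":-1,"tx":0,"ty":0.02,"tz":0,"roll":0},{"fingers":-1,"tx":0,"ty":0.03,"tz":0,"roll":0},{"fingers":-1,"tx":0,"ty":0.04,"tz":0,"roll":0},{"fingers":-1,"tx":0,"ty":0.05,"tz":0,"roll":0},{"fingers":-1,"tx":0,"ty":0.06,"tz":0,"roll":0},{"fingers":-1,"tx":0,"ty":0.06,"tz":0,"roll":0},{"fingers":-1,"tx":0,"ty":0.06,"tz":0,"roll":0},{"fingers":-1,"tx":0,"ty":0.06,"tz":0,"roll":0}]'; python3 chk2.py
```

```text
time: 32.55
tool_pos: [0.5498, 0.0134, 0.0283]
tool_rot: [-1.607, 1.566, -3.114]
contact_force: [-8.9, -1.8, 6.9]
opening: 0.0007
t 32.55 tcp in sorter mm [-21.9  24.   28.3] tip z 3.3 F [-8.9 -1.8  6.9] open 0.0007
tool axes (cols) in sorter
 [[-0.004  1.    -0.007]
 [ 0.    -0.007 -1.   ]
 [-1.    -0.004 -0.   ]]
[-21.9  24.   28.3]
scene 359 [[-8.0, 8.0, 42.0], [52.0, 28.0, 44.0], [76.0, 42.0, 47.0]]
```

Force jumped to about 9 N and motion stopped, so the block is against the back wall. I'll back straight off, then raise.

```bash
python3 -m crank '[{"fingers":-1,"tx":0,"ty":-0.05,"tz":0,"roll":0},{"fingers":-1,"tx":0,"ty":-0.2,"tz":0,"roll":0},{"fingers":-1,"tx":0,"ty":-0.5,"tz":0,"roll":0},{"fingers":-1,"tx":0,"ty":-0.8,"tz":0,"roll":0},{"fingers":-1,"tx":-1,"ty":-1,"tz":0,"roll":0},{"fingers":-1,"tx":-2.2,"ty":-1.5,"tz":0,"roll":0},{"fingers":-1,"tx":-3.4,"ty":-2.5,"tz":0,"roll":0},{"fingers":-1,"tx":-4,"ty":-3,"tz":0,"roll":0}]'; python3 -m crank '[{"fingers":-1,"tx":0,"ty":0,"tz":0,"roll":0},{"fingers":-1,"tx":0,"ty":0,"tz":0,"roll":0},{"fingers":-1,"tx":0,"ty":0,"tz":0,"roll":0},{"fingers":-1,"tx":0,"ty":0,"tz":0,"roll":0},{"fingers":-1,"tx":0,"ty":0,"tz":0,"roll":0},{"fingers":-1,"tx":0,"ty":0,"tz":0,"roll":0},{"fingers":-1,"tx":0,"ty":0,"tz":0,"roll":0},{"fingers":-1,"tx":0,"ty":0,"tz":0,"roll":0}]'
python3 - <<'E'
from h import *
s,Rm,p,q,A,ps=state()
X,im=cloud('scene');cv2.imwrite('pics/end.png',cv2.resize(im[170:350,190:420],None,fx=3,fy=3)[:,:,::-1])
for nm,(x,y) in dict(block=((-30,79),(5,45)),stored_a=((-30,79),(55,95)),stored_b=((-30,79),(-95,-55))).items():
    B=box(X,x,y,(41,47));print(nm,np.percentile(B,[2,50,98],axis=0).round(1).tolist())
B=box(X,(-85,-25),(90,160),(60,72));print('jar lid',B.mean(0).round(1),'start scene est (-54,120)')
for y in (150,100,50,0,-50,-100,-150):
    B=box(X,(10,62),(y-22,y+22),(53,75));print(y,len(B),B[:,1].mean().round(1))
E
```

```text
time: 33.6
tool_pos: [0.4305, 0.0059, 0.1905]
tool_rot: [1.288, 1.568, -0.22]
contact_force: [0.7, -1.0, -0.7]
opening: 0.0004
time: 34.6
tool_pos: [0.4321, 0.0059, 0.1884]
tool_rot: [0.917, 1.571, -0.59]
contact_force: [-0.5, -0.6, 1.2]
opening: 0.0005
t 34.6 tcp in sorter mm [-139.8   24.8  188.4] tip z 163.4 F [-0.5 -0.6  1.2] open 0.0005
tool axes (cols) in sorter
 [[ 0.     1.    -0.007]
 [-0.    -0.007 -1.   ]
 [-1.     0.     0.   ]]
block [[-2.1, 7.3, 41.5], [39.1, 23.2, 44.4], [74.9, 41.2, 46.7]]
stored_a [[-3.3, 58.4, 41.7], [39.6, 74.8, 44.3], [75.2, 92.2, 46.8]]
stored_b [[-1.6, -92.3, 41.2], [41.7, -76.9, 44.2], [75.0, -58.0, 46.9]]
jar lid [-50.3 120.9  67.6] start scene est (-54,120)
150 93 150.1
100 99 100.1
50 98 50.1
0 104 0.2
-50 109 -49.8
-100 117 -99.9
-150 114 -149.8
```

```bash
python3 -c "from cell import *;print(hand_in())"
```

```text
the job is handed in; nothing more can be done
None
```

The loose block is in the third gap from the knob end, against the back wall, and I've handed the job in at about 35 s. No verdict was reported.

**What I did:** I ran a closed fingertip from outside the knob end over tabs 1, 2 and 3. Depth readings showed each of them bent and the first two standing up again behind the finger, and it stopped over gap 3. I then pushed the block along the channel to the mouth of gap 3 and in until it met the wall, where the force rose to about 9 N and motion stopped. After that I backed off and raised the arm.

**Last checks, from scene-camera depth:**
- **Block:** its top spans x -2 to 75 and y 7 to 41 mm, lined up with the stored block beside it. Its top is at z 44, so it lies flat.
- **Tabs:** all seven are upright.
- **Stored blocks and jar:** they read where they should be, within measuring error. The jar lid read 4 mm from its first estimate, but the two were measured differently.
- **Robot:** it is well clear of everything.

**What went wrong or wasn't checked:**
- **Fingertip height:** the real fingertips were about 25 mm higher than the reported position and `tip_reach` (0.025) implied. My first sweep and first push therefore passed over the tabs and the block without touching them. I measured the real height from depth and repeated both.
- **Final picture:** it couldn't be viewed because the 12-picture limit was reached, so the end check rests on depth numbers only.
- **Other bystanders:** I didn't measure the water bottle, flask, paint tin or eraser again at the end. The arm kept away from them throughout.

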